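Fetch the dibber roller from behind the seed containers

ROBOT

A 6-joint arm with a two-finger parallel gripper is mounted at the origin on the work surface. World frame = base frame: x ahead of the robot, y to its left, z up, the work surface at z = 0. Lengths are in mm, angles in rad, forces in N, time in s.
With the tool pointing down it reaches from about 350 to 975 mm from the base axis. Payload 7.1 kg.
Tool frame: the origin (TCP) lies on the centre line of the jaws, within the pads' length; the fingertips stand 17 mm ahead of it and the grasp point (between the pads) lies 2 mm behind it (tip_extent is the distance from the TCP to the fingertips, in mm); z points along the fingers, y is the line along which they close (so a half turn about z gives the same grasp; the last joint's range is limited). The gripper opens to 88 mm and grips with 3 to 60 N. Pads are 20 mm wide; open, the fingers measure 115 mm over their backs; the gripper's body (75 mm by 178 mm) begins 61 mm behind the grasp point.
Start: joints at [1.119, 0.423, 1.63, -0, 1.089, -0.019], TCP at [262.101, 567.369, 203.275] pointing down, gripper open.
Joint ranges: [-3, 3], [-0.9, 2.11], [0.09, 2.58], [-1.31, 4.45], [0.11, 2.69], [-2.54, 2.54]. Speed limits (rad/s): [2.39, 2.39, 3.01, 3.14, 3.14, 3.14].

INTERFACE

Orientations are given as a rotation vector (axis times angle).
In Python, from workcell import get_obs, get_image, camera_model, close_job, look_for, outline_of, pinpoint, tip_extent gives the robot as it stands.
- The arm moves only by the shell command python3 -m jog 'ROWS'. ROWS is text: rows parted by semicolons, each of 7 numbers parted by spaces: the shift along the tool's x, y, z as a fraction of full scale, then the turn, a rotation vector about the tool's x, y, z as a fraction of full scale, then the closure, from -1 (fully open) to 1 (shut). A call has 1 to 8 rows; each row is the pose to reach, as a shift and turn from the pose commanded when the call began, along the tool's axes at that moment; what a row does not reach only later rows make up. Full scale, the value 1, is 0.2 m for a shift and 30 degrees for a turn. A row lasts 1/10 s, in which the tool goes at most 50 mm and 8.59 degrees, less where a joint would pass 70% of its speed; a pose out of reach is approached as far as the arm can. A call with a number of a shift or a turn outside -1 to 1 is refused whole. A call with a gripper value outside its range is refused whole. The fingers move at their own pace and stop on an object; the grip force is fixed at half the most. Time passes only in rows, so rows that repeat a pose let the fingers close. It gives the time, the measured TCP pose, the force, the opening and the grip force at its end, in the units of the state.
- get_obs(): the state, without advancing time (a new reading comes with each control period).
- get_image(name): name is "scene" or "side" or "wrist"; returns the picture (384x512x3 uint8, red, green, blue); there is no depth.
- camera_model(name): a dict with "fx", "fy", "cx", "cy" (pixels), "origin" and "orientation" of the camera in the world; the wrist camera has in their place "tool_from_camera" (4x4, takes a point from camera to tool coordinates, whose origin is the TCP and whose axes are the flange's). Camera axes: x right, y down, z forward; pixel columns grow to the right and rows downward; lengths in mm; the calibration is good to about 2 mm. The wrist camera is an equidistant fisheye: a pixel r from the principal point sees the ray r / f radians off the axis. A picture is of the moment at which its call begins: read the wrist's pose just before it. camera_model takes no time and is no camera call.
- close_job(): hands the job in; it is judged then, once.
Trained networks look in the newest picture that a camera, given by its name, has taken for a name from the list of things; names that differ only in an ending like _2 or _b are one class to them, and where a whole thing is asked for, a point or a joint stands for the part that bears it (a point fixed in the world has none). Each returns a list of dicts, best first, with "confidence" (0 to 1); they miss things now and then, are a little off and sometimes report something else, mostly with a low value. They report only what shows in the picture. A call takes as long as a camera call. They do not tell look-alikes from the thing itself.
- look_for(target, camera): "xyz" ([x, y, z] in mm, in the coordinates of the camera as it stood for that picture, good to about 4 mm: the middle of the surface that is visible of it).
- outline_of(target, camera): "mask" (384x512 bool, what is visible of it).
- pinpoint(target, camera): "xyz" ([x, y, z] in mm, in the coordinates of the camera as it stood for that picture, good to about 4 mm: a listed point, or the origin of a listed thing).
The state is a dict: "t": time; "qpos": joint angles; "qvel": joint speeds; "joint_torque": joint torques, N m; "ee_pos": TCP position; "orientation": TCP orientation; "ft_force": force on the tool from outside, world axes, zero at the start; "moment": the same for the moment, N m; "width": finger opening in mm; "grasp_force": force on a finger pad.
Only numpy, scipy, OpenCV 4.12 (cv2) and the standard library are available. Lean on these libraries where they do the work, as an engineer would, in place of code of your own. Each camera call takes 0.05 s, during which the arm holds its last target. There are 200 camera calls.

TASK

The studded dibber roller lies at the back of the plywood parts board, behind the seed tin and the square canister: first stand both containers in the black side tray, then seat the roller in the two V rests of the seeder's roller station, and last stand each container back on its own pad, the tin centred on the round pad and the canister centred on the square one. Keep the containers upright, set everything down gently without dropping it, and leave the spray can, the brush and the steel collar where they are.

Things in the scene. Friction and masses are not known exactly. Their poses are not given: they have to be found in the camera images.
- tin: Round steel seed tin, flat lid, diameter 60, height 115, about 0.3 kg. Origin: centre of its underside, z up. Starts on the round pad, on the robot's side of the roller; tin and canister (each about 65 from the roller's axis, 100 apart) bar a gripper's way to the roller. Grip it across its diameter from 75 above its base up, clear of the roller behind it.
- canister: Square white plastic canister, 56 x 56, 105 high, with a round grey cap (diameter 36) 15 higher: total 120, about 0.34 kg. Origin: centre of its underside, z up, x and y square to its faces. Starts on the square pad beside the tin. Grip it across two parallel faces, 75 to 105 above its base, clear of the roller.
- roller: Aluminium dibber roller, about 0.4 kg: barrel diameter 32, length 100 (42 over its black studs), journals of diameter 12 at both ends, total length 170. Origin: middle of its axis; x along the axis, either way round alike; may roll about x. Grip across the middle: a plain band 44 long. Starts in two V rests at the back of a 10 thick plywood board, axis level, 40 above the bench.
- round_pad: Round black rubber pad, diameter 80, 3 thick, fixed on the plywood board before the roller: the tin's place. Origin: centre of its underside; its top is 3 above that, 13 above the bench. x points away from the robot, square to the roller as it lies at the start; y is parallel to that roller.
- square_pad: Square black rubber pad, 76 x 76, 3 thick, fixed on the plywood board in front of the roller: the canister's place. Origin, height and axes as for the round pad. The two pads are 100 apart along y; which is left or right varies.
- side_tray: Shallow black plastic tray for setting things aside, fixed, 260 (x) x 160 (y), rim 15 high, walls and floor 5 thick. Origin at the centre of its underside; the inner floor is 5 above it. Either left or right of the board; the roller station is on the other side.
- station: The seeder's roller station, fixed: grey bed 85 wide (y), 40 high, x from -105 to 195; dark V rests at x = -68 and 68 (12 thick, sides at 45 degrees, 40 wide at the top, 82 high); blue motor at x = 130 to 190, 103 high, shaft end from x = 118. Origin: on the bench midway between the rests. A seated roller lies along x, barrel between the rests, axis 70 above the origin, middle within 12 of x = 0.
- spray_can: Bystander: aluminium spray can with a white cap, diameter 54, 170 high, standing beyond the board; origin at the centre of its underside. Leave alone.
- brush: Bystander: cleaning brush lying on the bench between the robot and the board, 200 long, 42 wide, 20 high; origin on its underside. Leave alone.
- collar: Bystander: steel collar, ring of diameter 56 with a hole of 24, 22 high, lying beyond the board; origin at the centre of its underside. Leave alone.
There are look-alikes about, which are no part of the job. Leave any orange or yellow look-alike of the canister alone.

How it is judged (in metres and radians):
On the way, in this order (a step that is already met when the one before it is completed fails the run):
1. tin and canister both stand upright and released in the side tray (x of tin in the frame of side_tray between -0.1 and 0.1 m and y of tin in the frame of side_tray between -0.05 and 0.05 m and z of tin in the frame of side_tray between 0 and 0.012 m and angle between each of tin, canister's own z axis and vertical below 0.1 rad and linear speed of each of tin, canister below 0.03 m/s and contact force between the fingers and tin below 0.2 N and x of canister in the frame of side_tray between -0.1 and 0.1 m and y of canister in the frame of side_tray between -0.05 and 0.05 m and z of canister in the frame of side_tray between 0 and 0.012 m and contact force between the fingers and canister below 0.2 N), for 0.2 s.
2. the roller is seated in the V rests of the station and released, while both containers are still in the side tray (all of step 1 and x of roller in the frame of station between -0.015 and 0.015 m and y of roller in the frame of station between -0.008 and 0.008 m and z of roller in the frame of station between 0.064 and 0.075 m and angle between the x axis of roller and the x axis of station, either way round below 0.08 rad and linear speed of roller below 0.03 m/s and contact force between the fingers and roller below 0.2 N), for 0.2 s.
At the end, for the whole second after the job is handed in: The roller lies in both V rests of the station (middle within 15 mm along and 8 mm across, axis 64 to 75 mm above the bench, in line within 0.08 rad); the tin stands upright on the round pad and the canister on the square pad, each within 15 mm of the pad's centre; all released and at rest (x of roller in the frame of station between -0.015 and 0.015 m and y of roller in the frame of station between -0.008 and 0.008 m and z of roller in the frame of station between 0.064 and 0.075 m and angle between the x axis of roller and the x axis of station, either way round below 0.08 rad and linear speed of each of roller, tin, canister below 0.03 m/s and contact force between the fingers and roller below 0.2 N and horizontal distance between tin and round_pad below 0.015 m and z of tin in the frame of round_pad between 0 and 0.007 m and angle between each of tin, canister's own z axis and vertical below 0.1 rad and contact force between the fingers and tin below 0.2 N and horizontal distance between canister and square_pad below 0.015 m and z of canister in the frame of square_pad between 0 and 0.007 m and contact force between the fingers and canister below 0.2 N); the robot touches nothing.
It fails at once if the tin or the canister is tipped over (leaning more than 0.5 rad) (angle between any of tin, canister's own z axis and vertical above 0.5 rad).
It fails at once if the tin, the canister or the roller is dropped or thrown (faster than 0.6 m/s while not held) ((linear speed of tin above 0.6 m/s and contact force between the fingers and tin below 0.05 N) or (linear speed of canister above 0.6 m/s and contact force between the fingers and canister below 0.05 N) or (linear speed of roller above 0.6 m/s and contact force between the fingers and roller below 0.05 N)).
It fails at once if the spray can, the brush or the collar is moved by more than 20 mm (distance of any of spray_can, brush, collar from where it was at the start of the episode above 0.02 m).
It also fails if it takes over 128 s, if anything falls off the work surface, if the arm or the gripper's body presses on something with over 40 N, if the wrist force passes 120 N, or if a joint passes its speed limit or range.

## Working session

There is one attempt and no reset: what is moved stays moved. The work goes in short steps, Python scripts to look and compute and a shell command to move; the robot and the scene stay as the last step left them, time stands still between calls to the robot, and variables do not carry over. Pictures are saved under pics/ and viewed, at most 14 in all, crops included, and the job is handed in when it is done.

```bash
ls; mkdir -p pics; python3 - <<'E'
from workcell import *
import cv2,numpy as np
print(get_obs())
for n in("scene","side"):
    im=get_image(n); cv2.imwrite(f"pics/{n}0.png",im[:,:,::-1]); print(n,camera_model(n))
print(camera_model("wrist"))
E
```

```text
pics
{'t': 0.0, 'qpos': array([ 1.11902979e+00,  4.23810140e-01,  1.63065435e+00, -1.84533944e-05,
        1.08857590e+00, -1.90195174e-02]), 'qvel': array([-1.04968921e-03,  1.95645980e-03, -1.08061496e-03, -4.40938519e-05,
       -6.55649858e-04, -1.35595584e-03]), 'joint_torque': array([-1.28301454e-03, -5.44629908e+01, -2.73660386e+01,  6.42757863e-02,
        2.26599042e-02, -1.32224495e-04]), 'ee_pos': array([261.85368885, 566.8888087 , 202.53488064]), 'orientation': array([-6.74383353e-01, -3.06802624e+00,  2.21714183e-03]), 'ft_force': array([-0.12947003,  0.67057499,  0.2070117 ]), 'moment': array([ 0.00304866, -0.00543247,  0.02679619]), 'grasp_force': 0.0, 'width': 87.73295018172733}
scene {'fx': 369.1832104220867, 'fy': 369.1832104220867, 'cx': 254.2079834625361, 'cy': 188.7234956151447, 'origin': array([1168.13635088, -343.72945302,  529.73489422]), 'orientation': array([-1.91514889, -1.11512192,  0.59458036])}
side {'fx': 353.26985795933695, 'fy': 353.26985795933695, 'cx': 256.83054182168877, 'cy': 193.26508565159628, 'origin': array([231.65528963, 381.28620631, 607.81699836]), 'orientation': array([-0.94493351,  2.50604169, -1.00479864])}
{'fx': 297.3186396354542, 'fy': 297.3186396354542, 'cx': 252.7458739320385, 'cy': 195.29899527656121, 'tool_from_camera': array([[-3.63086528e-04, -9.64353605e-01, -2.64616689e-01,
         7.20248934e+01],
       [ 9.99999891e-01, -2.72028293e-04, -3.80758386e-04,
         1.30517656e+00],
       [ 2.95202496e-04, -2.64616798e-01,  9.64353599e-01,
        -1.81237766e+02],
       [ 0.00000000e+00,  0.00000000e+00,  0.00000000e+00,
         1.00000000e+00]])}
```

View pics/scene0.png

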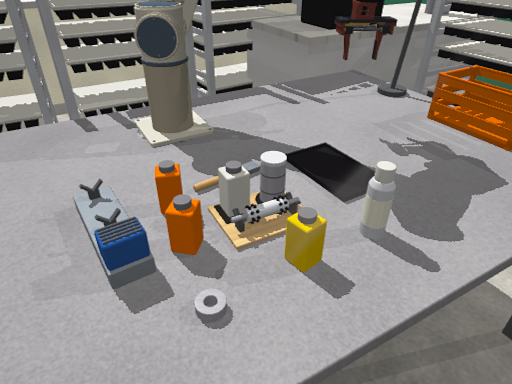

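View pics/side0.png

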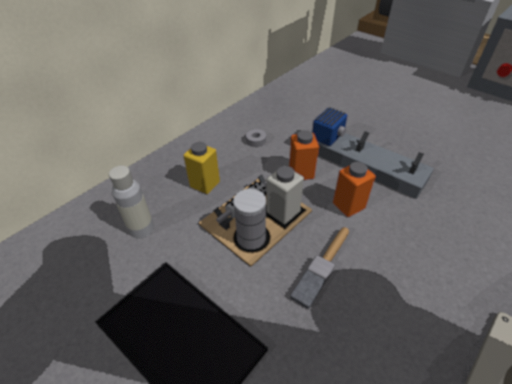

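```bash
cat > h.py <<'E'
from workcell import *
import numpy as np, cv2
from scipy.spatial.transform import Rotation as R
def T(cam,obs=None):
    M=np.eye(4); m=camera_model(cam)
    if cam=="wrist":
        o=obs or get_obs(); M[:3,:3]=R.from_rotvec(o["orientation"]).as_matrix(); M[:3,3]=o["ee_pos"]
        return M@m["tool_from_camera"]
    M[:3,:3]=R.from_rotvec(m["orientation"]).as_matrix(); M[:3,3]=m["origin"]; return M
def proj(cam,P,obs=None):
    m=camera_model(cam); p=np.linalg.inv(T(cam,obs))@np.append(P,1); x,y,z=p[:3]
    if cam=="wrist":
        r=np.hypot(x,y); k=np.arctan2(r,z)/max(r,1e-9)
    else: k=1/z
    return np.array([m["cx"]+m["fx"]*x*k,m["cy"]+m["fy"]*y*k])
def back(cam,uv,z,obs=None):
    m=camera_model(cam); a=(uv[0]-m["cx"])/m["fx"]; b=(uv[1]-m["cy"])/m["fy"]
    if cam=="wrist":
        r=np.hypot(a,b); s=np.sin(r)/max(r,1e-9); d=np.array([a*s,b*s,np.cos(r)])
    else: d=np.array([a,b,1])
    M=T(cam,obs); d=M[:3,:3]@d; o=M[:3,3]; return o+d*(z-o[2])/d[2]
def see(cam,name,fn=pinpoint,obs=None):
    M=T(cam,obs); return [(round(r["confidence"],2),(M@np.append(r["xyz"],1))[:3].round(1)) for r in fn(name,cam)]
def row(dst,rv=None,obs=None):
    """jog shift numbers (tool axes/0.2m) from measured pose to world point dst (mm)"""
    o=obs or get_obs(); return (R.from_rotvec(o["orientation"]).as_matrix().T@(np.array(dst)-o["ee_pos"])/200).round(4)
E
python3 - <<'E'
from h import *
for n in ["tin","canister","roller","round_pad","square_pad","side_tray","station","spray_can","brush","collar"]:
    for c in("scene","side"):
        print(n,c,[(a,b.tolist(),proj(c,b).round().tolist()) for a,b in see(c,n)])
E
```

```text
tin scene [(0.65, [543.5, 67.7, 15.4], [273.0, 196.0]), (0.33, [765.2, -199.0, -4.4], [210.0, 311.0])]
tin side [(0.79, [541.9, 62.9, 16.3], [252.0, 238.0])]
canister scene [(0.94, [535.9, -34.8, 14.9], [234.0, 207.0]), (0.77, [741.5, 13.0, -0.5], [301.0, 259.0]), (0.76, [587.0, -173.0, 0.1], [187.0, 244.0]), (0.58, [441.7, -154.7, -1.3], [172.0, 207.0])]
canister side [(0.75, [749.6, 11.3, 1.2], [203.0, 184.0]), (0.6, [592.3, -178.2, -1.3], [301.0, 173.0]), (0.58, [542.3, -38.6, 10.7], [282.0, 211.0]), (0.58, [442.8, -159.7, 1.2], [349.0, 205.0])]
roller scene [(0.91, [606.2, 11.0, 42.5], [266.0, 207.0])]
roller side [(0.55, [607.8, 3.9, 38.3], [247.0, 199.0])]
round_pad scene [(0.56, [542.6, 61.3, 7.4], [270.0, 200.0])]
round_pad side [(0.84, [543.6, 59.1, 10.4], [252.0, 238.0])]
square_pad scene [(0.65, [539.3, -36.0, 13.2], [234.0, 208.0])]
square_pad side [(0.61, [540.5, -42.8, 9.1], [284.0, 211.0]), (0.56, [611.0, 4.5, 39.4], [246.0, 199.0])]
side_tray scene [(0.73, [499.3, 294.5, -0.6], [332.0, 171.0])]
side_tray side [(0.89, [499.8, 293.2, -3.5], [180.0, 338.0])]
station scene [(0.63, [439.5, -313.4, -0.8], [104.0, 226.0]), (0.16, [540.9, -36.8, 7.6], [234.0, 211.0])]
station side [(0.56, [443.9, -315.6, 1.1], [381.0, 171.0])]
spray_can scene [(0.96, [746.9, 199.0, -0.4], [371.0, 231.0]), (0.48, [543.7, 62.1, 6.8], [271.0, 200.0])]
spray_can side [(0.57, [753.9, 193.2, 0.5], [141.0, 227.0])]
brush scene [(0.86, [391.8, 14.1, 3.3], [226.0, 178.0])]
brush side [(0.71, [394.8, 8.3, 1.3], [325.0, 265.0])]
collar scene [(0.79, [767.2, -197.3, -3.4], [212.0, 311.0])]
collar side [(0.62, [766.9, -199.5, -0.6], [255.0, 141.0])]
```

The scene view shows the grey tin at (273,175), the white canister at (234,187), the roller at (266,208), the black tray at (335,168) and the station at (115,230). There are four canister-like things: white (234,187), orange (168,187), orange (185,225) and yellow (305,240). Only the white one stands on the square pad beside the tin, so that is the one meant. The side view agrees. Next I'll go above the board to get a wrist view.

```bash
J="-0.75 -0.673 -0.16"; 
python3 -m jog '-0.75 -0.673 -0.16 0 0 0 -1;-0.75 -0.673 -0.16 0 0 0 -1;-0.75 -0.673 -0.16 0 0 0 -1;-0.75 -0.673 -0.16 0 0 0 -1;-0.75 -0.673 -0.16 0 0 0 -1'
python3 -m jog '-0.75 -0.673 -0.16 0 0 0 -1;-0.75 -0.673 -0.16 0 0 0 -1;-0.75 -0.673 -0.16 0 0 0 -1;-0.75 -0.673 -0.16 0 0 0 -1;-0.75 -0.673 -0.16 0 0 0 -1'
python3 -m jog '-0.75 -0.673 -0.16 0 0 -0.827 -1;-0.75 -0.673 -0.16 0 0 -0.827 -1;-0.75 -0.673 -0.16 0 0 -0.827 -1;-0.75 -0.673 -0.16 0 0 -0.827 -1;-0.75 -0.673 -0.16 0 0 -0.827 -1;-0.75 -0.673 -0.16 0 0 -0.827 -1'
python3 - <<'E'
from h import *
o=get_obs(); im=get_image("wrist"); cv2.imwrite("pics/w1.png",im[:,:,::-1]); np.save("w1.npy",im)
print(o["ee_pos"],o["orientation"])
for n in ["tin","canister","roller","round_pad","square_pad","side_tray","station"]:
    print(n,[(a,b.tolist(),proj("wrist",b,o).round().tolist()) for a,b in see("wrist",n,obs=o)])
s=get_image("scene")[130:280,130:340]
cv2.imwrite("pics/crop.png",cv2.resize(s,None,fx=3.5,fy=3.5,interpolation=cv2.INTER_CUBIC)[:,:,::-1])
E
```

```text
t: 1.6
ee_pos: [343.3, 378.5, 236.2]
orientation: [0.68, 3.066, -0.0]
ft_force: [1.0, 1.7, 0.3]
width: 87.8
grasp_force: 0.0
t: 2.1
ee_pos: [423.6, 194.0, 268.4]
orientation: [0.681, 3.064, 0.001]
ft_force: [-1.7, 0.4, 0.3]
width: 87.3
grasp_force: 0.0
t: 2.7
ee_pos: [502.8, 10.7, 299.6]
orientation: [0.004, 3.14, -0.0]
ft_force: [-0.5, 0.5, -0.3]
width: 88.2
grasp_force: 0.0
[502.81715016  10.71302817 299.63178889] [ 4.27191221e-03  3.14024416e+00 -4.77766186e-05]
tin []
canister [(0.96, [444.8, -157.5, 1.0], [151.0, 127.0]), (0.89, [748.7, 13.0, -1.0], [254.0, 289.0]), (0.82, [590.2, -174.1, 0.5], [148.0, 210.0]), (0.71, [541.3, -36.5, 12.5], [223.0, 184.0])]
roller [(0.71, [608.4, 11.0, 38.8], [253.0, 229.0])]
round_pad []
square_pad []
side_tray [(0.63, [502.7, 297.3, -1.9], [411.0, 162.0])]
station [(0.9, [440.6, -308.6, -0.4], [77.0, 131.0])]
```

View pics/w1.png

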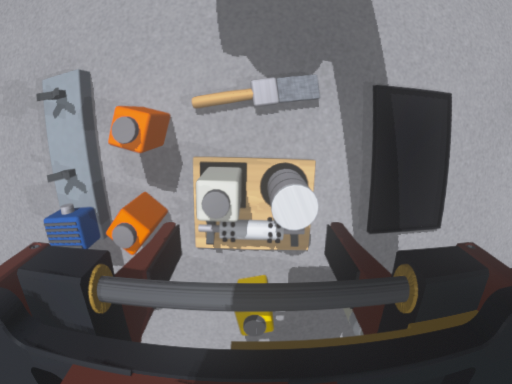

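View pics/crop.png

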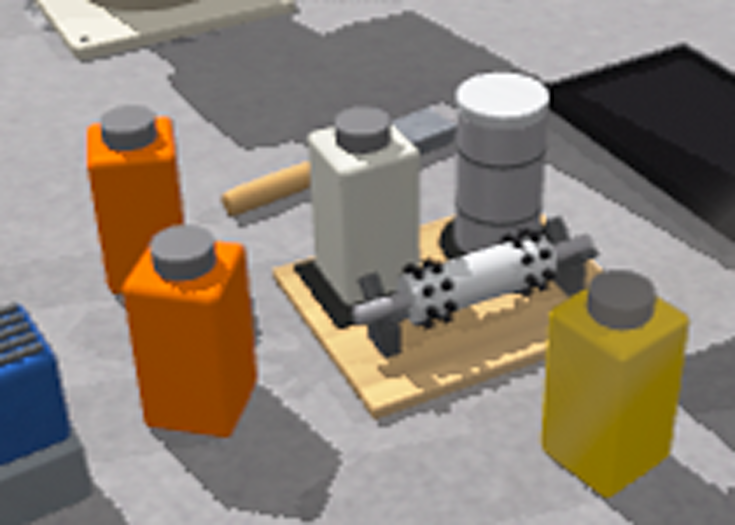

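The crop confirms it: the white canister stands on the square pad behind the roller, beside the tin. Orange and yellow are decoys. In the wrist view the tin lid is at about (293,208), the canister cap at (216,205) and the roller at (247,230). The station is on the left and the tray on the right (410,160).

```bash
python3 - <<'E'
from h import *
o=get_obs(); im=np.load("w1.npy")
B=lambda u,v,z: back("wrist",(u,v),z,o)[:2].round(1)
print("board",[B(*p,10).tolist() for p in [(193,157),(315,160),(195,248),(313,250)]])
print("lid",B(293,208,128),"cap",B(216,204,133))
print("tray rim",[B(*p,15).tolist() for p in [(374,86),(451,93),(369,233),(441,230)]])
print("bed",[B(*p,40).tolist() for p in [(47,78),(86,70),(101,207)]])
h=cv2.cvtColor(im,cv2.COLOR_RGB2HSV)
# lid: bright low-saturation blob
m=((h[...,2]>190)&(h[...,1]<40)).astype(np.uint8); n,l,s,c=cv2.connectedComponentsWithStats(m)
for i in range(1,n):
    if s[i,4]>150: print("bright",s[i].tolist(),c[i].round(1),h[l==i].mean(0).round())
# crops upscaled: station and canister
a=cv2.resize(im[55:260,30:125],None,fx=2.9,fy=2.9,interpolation=cv2.INTER_CUBIC)
b=cv2.resize(im[145:260,180:330],None,fx=3.4,fy=3.4,interpolation=cv2.INTER_CUBIC)
H=max(a.shape[0],b.shape[0]); pad=lambda x:np.pad(x,((0,H-x.shape[0]),(0,0),(0,0)))
cv2.imwrite("pics/w1c.png",np.hstack([pad(a),pad(b)])[:,:,::-1]); print(a.shape)
E
```

```text
board [[494.5, -82.7], [499.1, 114.6], [655.2, -88.1], [659.0, 120.9]]
lid [542.6  64.3] cap [535.9 -31.2]
tray rim [[372.6, 210.8], [365.2, 371.3], [626.7, 221.6], [627.3, 383.7]]
bed [[340.0, -342.9], [339.5, -257.3], [571.3, -245.1]]
bright [252, 79, 24, 25, 483] [263.8  90.6] [118.  14. 199.]
bright [196, 180, 41, 41, 813] [215.6 195. ] [ 40.   5. 219.]
bright [271, 185, 47, 45, 1655] [294.6 206.9] [108.   9. 226.]
bright [246, 222, 30, 16, 388] [259.5 229.7] [109.   9. 224.]
(594, 276, 3)
```

View pics/w1c.png

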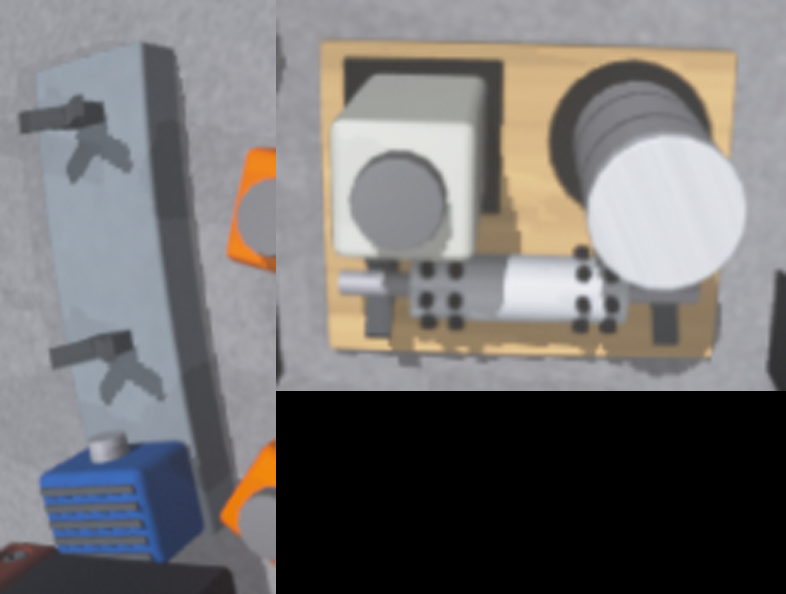

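```bash
python3 - <<'E'
from h import *
o=get_obs()
B=lambda u,v,z: back("wrist",(u,v),z,o)[:2]
c=np.array([B(*p,118) for p in [(197.4,180.9),(240.6,180.9),(238.5,220.9),(196.5,220)]]); print(c.round(1).tolist(),c.mean(0))
print("lid",B(294.7,207.2,128),"cap",B(216,204.3,133), "row",row([543,65,106]))
for d in[(c[1]-c[0]),(c[2]-c[3])]: print("edge y dir: -dx/dy", -d[0]/d[1])
for d in[(c[3]-c[0]),(c[2]-c[1])]: print("edge x dir: dy/dx", d[1]/d[0])
E
python3 -m jog '-0.2 0.27 0.25 0 0 0 -1;-0.2 0.27 0.5 0 0 0 -1;-0.2 0.27 0.65 0 0 0 -1;-0.2 0.27 0.65 0 0 0 -1;-0.2 0.27 0.65 0 0 0 -1'
python3 -c "
from h import *
print(row([543,65,106]),get_obs()['orientation'])"
```

```text
[[510.1, -56.0], [510.3, -1.3], [563.4, -4.6], [562.6, -59.9]] [536.60114705 -30.45952922]
lid [541.52579359  66.42908716] cap [536.30962721 -31.24166747] row [-0.2104  0.26    0.9661]
edge y dir: -dx/dy -0.0024242074818565836
edge y dir: -dx/dy -0.014101961022950062
edge x dir: dy/dx -0.07383481811488282
edge x dir: dy/dx -0.06154478173130893
t: 3.65
ee_pos: [540.4, 66.2, 168.8]
orientation: [0.002, -3.139, 0.001]
ft_force: [0.6, -0.1, 0.6]
width: 87.7
grasp_force: 0.0
[-0.0139 -0.0061  0.3142] [ 1.52272560e-03 -3.13862133e+00  6.32002521e-04]
```

```bash

python3 -m jog '-0.012 0 0.16 0 0 0 -1;-0.012 0 0.314 0 0 0 -1;-0.012 0 0.314 0 0 0 -1;-0.012 0 0.314 0 0 0 -1;-0.012 0 0.314 0 0 0 1;-0.012 0 0.314 0 0 0 1;-0.012 0 0.314 0 0 0 1;-0.012 0 0.314 0 0 0 1'
python3 -m jog '0 0 0 0 0 0 1;0 0 0 0 0 0 1;0 0 0 0 0 0 1;0 0 0 0 0 0 1'
```

```text
t: 4.45
ee_pos: [544.1, 65.9, 107.3]
orientation: [-0.001, 3.14, -0.0]
ft_force: [-0.4, -2.6, 4.0]
width: 59.2
grasp_force: 25.7
t: 4.85
ee_pos: [544.4, 65.8, 107.3]
orientation: [-0.001, 3.14, -0.0]
ft_force: [0.2, -2.4, 5.7]
width: 58.7
grasp_force: 30.0
```

```bash

python3 -m jog '0 0 -0.1 0 0 0 1;0 0 -0.2 0 0 0 1;0 0 -0.3 0 0 0 1;0 0.15 -0.3 0 0 0 1;0 0.3 -0.3 0 0 0 1;0 0.45 -0.3 0 0 0 1;0 0.6 -0.3 0 0 0 1;0 0.6 -0.3 0 0 0 1'
python3 -m jog '-0.05 0.15 0 0 0 0 1;-0.05 0.3 0 0 0 0 1;-0.05 0.45 0 0 0 0 1;-0.05 0.55 0 0 0 0 1;-0.05 0.55 0 0 0 0 1;-0.05 0.55 0.1 0 0 0 1;-0.05 0.55 0.2 0 0 0 1;-0.05 0.55 0.2 0 0 0 1'
python3 -c "
from h import *
print(row([555,297,98]),get_obs()['orientation'])"
```

```text
t: 5.65
ee_pos: [542.9, 189.1, 165.8]
orientation: [0.005, -3.14, -0.001]
ft_force: [0.4, 0.3, -3.9]
width: 58.9
grasp_force: 30.0
t: 6.45
ee_pos: [551.3, 293.8, 123.5]
orientation: [-0.0, -3.136, 0.005]
ft_force: [0.3, -0.2, -4.4]
width: 58.4
grasp_force: 30.0
[-0.0192  0.0165  0.1274] [-3.41945319e-04 -3.13589772e+00  5.22451201e-03]
```

```bash

python3 -m jog '0 0 0.05 0 0 0 1;0 0 0.1 0 0 0 1;0 0 0.12 0 0 0 1;0 0 0.12 0 0 0 1;0 0 0.12 0 0 0 1'
```

```text
t: 6.95
ee_pos: [553.8, 296.2, 102.7]
orientation: [-0.0, 3.141, 0.0]
ft_force: [0.4, 0.6, -4.0]
width: 58.6
grasp_force: 30.0
```

```bash

python3 -m jog '0 0 0.008 0 0 0 1;0 0 0.016 0 0 0 1;0 0 0.016 0 0 0 1;0 0 0.016 0 0 0 1'
```

```text
t: 7.35
ee_pos: [553.7, 296.2, 99.5]
orientation: [-0.0, 3.141, 0.0]
ft_force: [-0.1, 0.8, -3.1]
width: 58.3
grasp_force: 30.0
```

```bash

python3 -m jog '0 0 0.005 0 0 0 1;0 0 0.01 0 0 0 1;0 0 0.01 0 0 0 1'
```

```text
t: 7.65
ee_pos: [555.0, 296.2, 99.2]
orientation: [-0.001, 3.139, 0.001]
ft_force: [-1.4, -3.3, 9.3]
width: 58.9
grasp_force: 30.1
```

```bash

python3 -m jog '0 0 0 0 0 0 -1;0 0 0 0 0 0 -1;0 0 0 0 0 0 -1;0 0 0 0 0 0 -1;0 0 -0.2 0 0 0 -1;0 0 -0.4 0 0 0 -1;0 0 -0.5 0 0 0 -1;0 0 -0.5 0 0 0 -1'
python3 -m jog '0.05 -0.25 0 0 0 0 -1;0.05 -0.5 0 0 0 0 -1;0.05 -0.75 0 0 0 0 -1;0.05 -0.82 0 0 0 0 -1;0.05 -0.82 0 0 0 0 -1'
python3 -m jog '0.04 -0.25 0 0 0 0.048 -1;0.04 -0.5 0 0 0 0.048 -1;0.04 -0.75 0 0 0 0.048 -1;0.04 -0.82 0 0 0 0.048 -1;0.04 -0.82 0 0 0 0.048 -1;0.04 -0.82 0 0 0 0.048 -1'
python3 - <<'E'
from h import *
o=get_obs(); im=get_image("wrist"); cv2.imwrite("pics/w2.png",im[:,:,::-1])
print(o["ee_pos"],o["orientation"],row([538,-33,106],obs=o))
for n in ["tin","canister","roller","round_pad"]:
    print(n,see("wrist",n,obs=o))
get_image("side")
for n in ["tin","canister","round_pad","side_tray"]: print(n,see("side",n))
E
```

```text
t: 8.45
ee_pos: [555.5, 297.2, 200.7]
orientation: [-0.0, 3.136, 0.005]
ft_force: [-0.9, 0.5, -0.2]
width: 87.6
grasp_force: 0.0
t: 8.95
ee_pos: [543.0, 130.2, 196.1]
orientation: [-0.005, -3.14, 0.001]
ft_force: [0.3, -0.0, 0.3]
width: 87.9
grasp_force: 0.0
t: 9.55
ee_pos: [535.8, -30.5, 196.8]
orientation: [-0.039, -3.141, -0.001]
ft_force: [-0.6, 0.4, -0.6]
width: 88.1
grasp_force: 0.0
[535.83282563 -30.49951728 196.8193744 ] [-3.87806256e-02 -3.14077774e+00 -1.08693726e-03] [-0.0114 -0.0125  0.4541]
tin [(0.91, array([553.4, 293. ,   5.5]))]
canister [(0.78, array([ 7.482e+02,  1.300e+01, -5.000e-01])), (0.65, array([539.2, -38.9,  14.6])), (0.61, array([ 444.9, -158.8,   -1.5])), (0.56, array([ 4.379e+02, -3.101e+02, -1.000e-01]))]
roller [(0.67, array([610.2,  11.2,  39.1]))]
round_pad [(0.76, array([545.6,  61.4,  12. ])), (0.23, array([398.4,  15.6,  -4.4]))]
tin [(0.57, array([554.3, 294.5,   8. ]))]
canister [(0.8, array([ 441.7, -157.6,   -1.3])), (0.78, array([7.484e+02, 1.070e+01, 3.000e-01])), (0.76, array([ 591.5, -175. ,   -2.9])), (0.64, array([540.5, -42.1,  13. ]))]
round_pad [(0.9, array([545.5,  61.4,   8.7]))]
side_tray [(0.94, array([500.1, 293.7,  -1.7])), (0.48, array([ 7.668e+02, -2.010e+02, -1.000e-01]))]
```

View pics/w2.png

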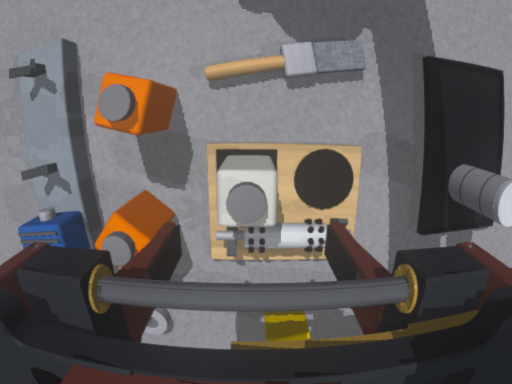

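The tin stands upright in the tray at (480,190). The round pad is free at (324,179), and the canister cap is at (246,202).

```bash
python3 - <<'E'
from h import *
o=get_obs(); im=cv2.imread("pics/w2.png")
B=lambda u,v,z: back("wrist",(u,v),z,o)[:2]
def bl(mask,seed):
    n,l=cv2.connectedComponents(mask.astype(np.uint8)); y,x=np.nonzero(l==l[seed[1],seed[0]]); return x,y
g=im.max(2)
x,y=bl(g<75,(324,179)); print("pad px",x.min(),x.max(),y.min(),y.max(),len(x))
P=np.array([B(a,b,13) for a,b in zip(x,y)]); print("pad",P.mean(0),(P.max(0)+P.min(0))/2,np.ptp(P,0))
c=B(246,202.5,133); print("cap",c)
# top face corners guess
print("board corners",[B(*p,10).round(1).tolist() for p in[(207,143),(361,147),(211,261),(355,261)]])
E
```

```text
pad px 295 352 150 208 2641Traceback (most recent call last):
  File "<stdin>", line 8, in <module>
  File "<stdin>", line 3, in <lambda>
  File "h.py", line 17, in back
    m=camera_model(cam); a=(uv[0]-m["cx"])/m["fx"]; b=(uv[1]-m["cy"])/m["fy"]
ValueError: time passes only in moves, steps and waits
```

```bash
sed -i 's/^import numpy as np, cv2/import numpy as np, cv2, functools\ncamera_model=functools.lru_cache(camera_model)/' h.py
cat > m2.py <<'E'
from h import *
o=get_obs(); im=cv2.imread("pics/w2.png")
B=lambda u,v,z: back("wrist",(u,v),z,o)[:2]
def bl(mask,seed):
    n,l=cv2.connectedComponents(mask.astype(np.uint8)); y,x=np.nonzero(l==l[seed[1],seed[0]]); return x,y
x,y=bl(im.max(2)<75,(324,179))
P=np.array([B(a,b,13) for a,b in zip(x,y)]); print("pad",P.mean(0),np.ptp(P,0))
print("cap",B(246,202.5,133))
print("board corners",[B(*p,10).round(1).tolist() for p in[(207,143),(361,147),(211,261),(355,261)]])
E
python3 m2.py
```

```text
pad [544.88420839  59.85533686] [76.38886139 76.16043259]
cap [537.87287284 -36.45119615]
board corners [[496.2, -86.8], [503.8, 110.5], [659.4, -92.3], [668.1, 114.9]]
```

```bash

python3 -m jog '-0.02 -0.025 0.2 0 0 0 -1;-0.02 -0.025 0.4 0 0 0 -1;-0.02 -0.025 0.45 0 0 0 -1;-0.02 -0.025 0.45 0 0 0 -1;-0.02 -0.025 0.45 0 0 0 -1;-0.02 -0.025 0.45 0 0 0 1;-0.02 -0.025 0.45 0 0 0 1;-0.02 -0.025 0.45 0 0 0 1'
python3 -m jog '0 0 0 0 0 0 1;0 0 0 0 0 0 1;0 0 0 0 0 0 1;0 0 0 0 0 0 1'
```

```text
t: 10.85
ee_pos: [540.2, -37.1, 108.4]
orientation: [0.039, 3.139, -0.0]
ft_force: [0.4, -0.4, 0.1]
width: 67.3
grasp_force: 0.0
t: 11.25
ee_pos: [539.5, -37.0, 107.3]
orientation: [-0.039, -3.141, -0.0]
ft_force: [-0.3, 1.1, -0.7]
width: 35.4
grasp_force: 19.2
```

```bash
python3 - <<'E'
from h import *
print({k:v for k,v in get_obs().items() if k in("width","grasp_force","ee_pos","ft_force")})
a=get_image("scene")[110:290,140:340]; b=get_image("side")[110:290,170:370]
cv2.imwrite("pics/chk.png",cv2.resize(np.hstack([a,b]),None,fx=2,fy=2,interpolation=cv2.INTER_CUBIC)[:,:,::-1])
E
```

```text
{'ee_pos': array([539.49816974, -36.98289947, 107.27345146]), 'ft_force': array([-0.26763989,  1.12048026, -0.66580828]), 'grasp_force': 19.158081114292145, 'width': 35.37507476209941}
```

View pics/chk.png

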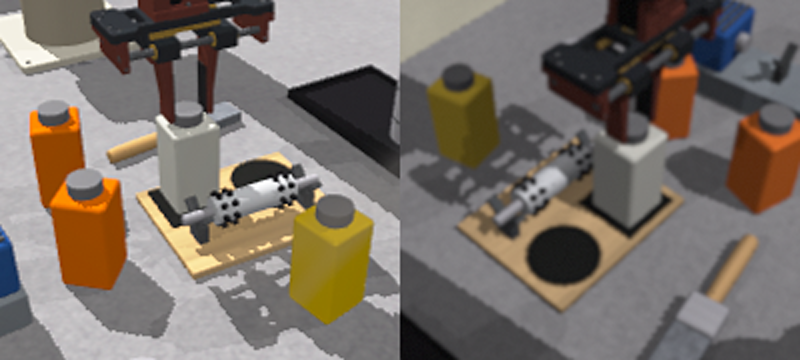

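```bash
python3 - <<'E'
from h import *
for c,off in(("scene",(140,110)),("side",(170,110))):
    for z in (90,105,118,133):
        print(c,z,[((proj(c,[539.5,y,z])-off)*2).round().tolist() for y in(-37-18,-37,-37+18)])
    print("body",[((proj(c,[539.5+a,-37+b,118])-off)*2).round().tolist() for a in(-28,28) for b in(-28,28)])
g=cv2.resize(get_image("wrist")[120:330,100:400],None,fx=2.6,fy=2.6,interpolation=cv2.INTER_CUBIC)
cv2.imwrite("pics/chk2.png",g[:,:,::-1]); print({k:v for k,v in get_obs().items() if k in("width","grasp_force","ft_force","t")})
E
```

```text
scene 90 [[172.0, 146.0], [186.0, 142.0], [200.0, 138.0]]
scene 105 [[171.0, 135.0], [186.0, 130.0], [200.0, 126.0]]
scene 118 [[171.0, 124.0], [185.0, 120.0], [200.0, 116.0]]
scene 133 [[170.0, 112.0], [185.0, 108.0], [200.0, 104.0]]
body [[151.0, 115.0], [196.0, 103.0], [174.0, 139.0], [220.0, 125.0]]
side 90 [[239.0, 145.0], [228.0, 155.0], [217.0, 164.0]]
side 105 [[239.0, 135.0], [229.0, 144.0], [217.0, 154.0]]
side 118 [[240.0, 126.0], [229.0, 135.0], [218.0, 144.0]]
side 133 [[241.0, 115.0], [230.0, 124.0], [218.0, 133.0]]
body [[268.0, 133.0], [234.0, 163.0], [225.0, 109.0], [190.0, 137.0]]
{'t': 11.4, 'ft_force': array([-0.31932917,  1.07655508,  1.05517678]), 'grasp_force': 29.99958872795105, 'width': 35.004976949088345}
```

View pics/chk2.png

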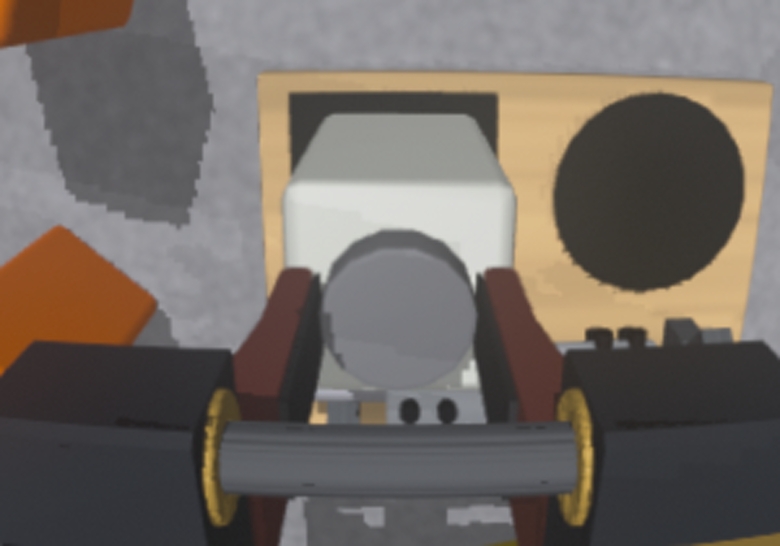

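```bash
python3 - <<'E'
from h import *
o=get_obs()
for x in(530,550):
  for z in (90,100,118,133):
    print(x,z,[((proj("wrist",[x,y,z],o)-[100,120])*2.6).round().tolist() for y in(-37-31,-37-18,-37+18,-37+31)])
E
```

```text
530 90 [[278.0, 225.0], [325.0, 224.0], [459.0, 221.0], [507.0, 220.0]]
530 100 [[272.0, 237.0], [322.0, 236.0], [462.0, 233.0], [512.0, 231.0]]
530 118 [[261.0, 261.0], [315.0, 260.0], [468.0, 256.0], [522.0, 255.0]]
530 133 [[249.0, 284.0], [308.0, 284.0], [474.0, 280.0], [533.0, 278.0]]
550 90 [[283.0, 294.0], [329.0, 293.0], [459.0, 290.0], [505.0, 288.0]]
550 100 [[278.0, 308.0], [326.0, 307.0], [462.0, 304.0], [510.0, 303.0]]
550 118 [[268.0, 337.0], [320.0, 337.0], [467.0, 333.0], [520.0, 331.0]]
550 133 [[258.0, 365.0], [314.0, 365.0], [473.0, 362.0], [530.0, 359.0]]
```

The width of 35 mm shows the fingers are on the cap, although TCP z = 107 should put them on the faces. The tip spacing in the wrist view also puts the fingertips about 12–19 mm behind the reported TCP, not 17 mm ahead. I'll open, lift and measure where the tips really are.

```bash

python3 -m jog '0 0 0 0 0 0 -1;0 0 0 0 0 0 -1;0 0 0 0 0 0 -1;0 0 0 0 0 0 -1;0 0 -0.2 0 0 0 -1;0 0 -0.4 0 0 0 -1;0 0 -0.4 0 0 0 -1;0 0 -0.4 0 0 0 -1'
python3 - <<'E'
from h import *
o=get_obs(); e=o["ee_pos"]; print(e)
out=[]
for c in("scene","side"):
    im=get_image(c); p=proj(c,e).round().astype(int); x0,y0=p-[45,50]; out.append(cv2.resize(im[y0:y0+100,x0:x0+90],None,fx=4.4,fy=4.4,interpolation=cv2.INTER_CUBIC))
    Rm=R.from_rotvec(o["orientation"]).as_matrix()
    for z in(-30,-15,0,17): print(c,z,[((proj(c,e+Rm@[0,y,z])-[x0,y0])*4.4).round().tolist() for y in(-51,51)])
cv2.imwrite("pics/tips.png",np.hstack(out)[:,:,::-1])
for n in["canister"]: print(see("side",n))
E
```

```text
t: 12.2
ee_pos: [540.1, -37.1, 188.1]
orientation: [0.039, 3.139, -0.0]
ft_force: [-0.4, 0.5, -0.8]
width: 87.6
grasp_force: 0.0
[540.06574698 -37.08636423 188.10803507]
scene -30 [[93.0, 184.0], [292.0, 142.0]]
scene -15 [[95.0, 214.0], [292.0, 171.0]]
scene 0 [[97.0, 244.0], [292.0, 200.0]]
scene 17 [[100.0, 277.0], [292.0, 231.0]]
side -30 [[277.0, 109.0], [118.0, 222.0]]
side -15 [[274.0, 138.0], [118.0, 251.0]]
side 0 [[272.0, 166.0], [117.0, 279.0]]
side 17 [[269.0, 196.0], [117.0, 310.0]]
[(0.7, array([ 443.8, -155. ,    1.1])), (0.68, array([745.8,   5.9,   1.5])), (0.59, array([538.5, -43.1,  13.3])), (0.58, array([ 591.3, -176.4,   -2.5]))]
```

View pics/tips.png

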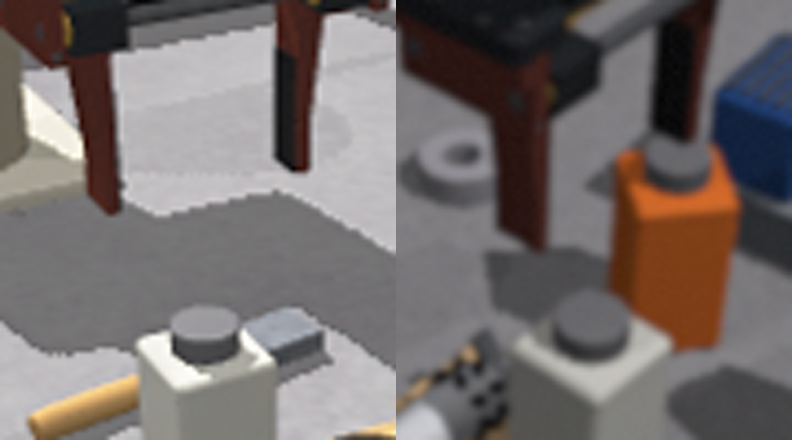

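The fingertips project onto TCP − 16 mm in both views: scene (105,212) and (293,170), side (124,247). The tips are therefore about 16 mm *behind* the reported TCP, so I use tip z = ee_z + 16 from here on. The canister is still upright, so I descend to ee_z 75.

```bash

python3 -m jog '0 0 0.2 0 0 0 -1;0 0 0.4 0 0 0 -1;0 0 0.5 0 0 0 -1;0 0 0.565 0 0 0 -1;0 0 0.565 0 0 0 -1;0 0 0.565 0 0 0 1;0 0 0.565 0 0 0 1;0 0 0.565 0 0 0 1'
python3 -m jog '0 0 0 0 0 0 1;0 0 0 0 0 0 1;0 0 0 0 0 0 1;0 0 0 0 0 0 1'
```

```text
t: 13.15
ee_pos: [540.4, -37.1, 75.4]
orientation: [0.039, 3.139, -0.0]
ft_force: [-0.2, 0.3, -1.2]
width: 67.6
grasp_force: 0.0
t: 13.55
ee_pos: [540.1, -37.0, 75.0]
orientation: [0.039, 3.14, -0.0]
ft_force: [-0.3, 1.4, 6.1]
width: 55.8
grasp_force: 30.0
```

```bash

python3 -m jog '0 0 -0.1 0 0 0 1;0 0 -0.2 0 0 0 1;0 0 -0.35 0 0 0 1;0 0 -0.35 0 0 0 1'
python3 -m jog '0.05 0.15 0 0 0 0 1;0.1 0.3 0 0 0 0 1;0.15 0.45 0 0 0 0 1;0.2 0.6 0 0 0 0 1;0.25 0.75 0 0 0 0 1;0.26 0.83 0 0 0 0 1;0.26 0.83 0 0 0 0 1'
python3 -m jog '0.05 0.15 0 0 0 0 1;0.1 0.3 0 0 0 0 1;0.15 0.45 0 0 0 0 1;0.2 0.6 0 0 0 0 1;0.25 0.75 0 0 0 0 1;0.26 0.83 0 0 0 0 1;0.26 0.83 0.1 0 0 0 1;0.26 0.83 0.2 0 0 0 1'
python3 -m jog '0 0 0.05 0 0 0 1;0 0 0.1 0 0 0 1;0 0 0.1 0 0 0 1'
python3 -c "
from h import *
print(row([445,296,67]),get_obs()['orientation'])"
```

```text
t: 13.95
ee_pos: [541.6, -37.2, 147.0]
orientation: [0.039, 3.136, -0.001]
ft_force: [0.3, -0.2, -3.8]
width: 56.5
grasp_force: 30.0
t: 14.65
ee_pos: [490.3, 131.7, 142.8]
orientation: [-0.035, -3.139, 0.0]
ft_force: [-0.2, 0.4, -4.2]
width: 55.9
grasp_force: 30.0
t: 15.45
ee_pos: [444.4, 297.4, 103.5]
orientation: [0.038, 3.14, 0.0]
ft_force: [-0.7, -0.1, -4.2]
width: 55.9
grasp_force: 30.0
t: 15.75
ee_pos: [443.4, 296.5, 83.0]
orientation: [-0.04, -3.139, 0.002]
ft_force: [0.2, -0.2, -4.8]
width: 55.9
grasp_force: 30.0
[-0.0082 -0.0022  0.0798] [-4.00879121e-02 -3.13936389e+00  2.24510886e-03]
```

```bash

python3 -m jog '0 0 0.04 0 0 0 1;0 0 0.07 0 0 0 1;0 0 0.08 0 0 0 1;0 0 0.08 0 0 0 1'
python3 -m jog '0 0 0.005 0 0 0 1;0 0 0.005 0 0 0 1'
```

```text
t: 16.15
ee_pos: [443.8, 297.4, 68.1]
orientation: [-0.039, -3.141, 0.0]
ft_force: [-0.1, -0.1, -5.1]
width: 55.4
grasp_force: 30.0
t: 16.35
ee_pos: [444.0, 297.6, 67.5]
orientation: [0.039, 3.141, 0.0]
ft_force: [-0.6, -0.1, -4.3]
width: 55.9
grasp_force: 30.0
```

```bash

python3 -m jog '0 0 0.004 0 0 0 1;0 0 0.004 0 0 0 1;0 0 0.004 0 0 0 -1;0 0 0.004 0 0 0 -1;0 0 0.004 0 0 0 -1;0 0 0.004 0 0 0 -1'
python3 -m jog '0 0 -0.2 0 0 0 -1;0 0 -0.45 0 0 0 -1;0 0 -0.7 0 0 0 -1;0 0 -0.9 0 0 0 -1;0 0 -0.9 0 0 0 -1;0 0 -0.9 0 0 0 -1'
python3 -m jog '0 -0.25 0 0 0 0 -1;0 -0.5 0 0 0 0 -1;0 -0.75 0 0 0 0 -1;0 -0.92 0 0 0 0 -1;0 -0.92 0 0 0 0 -1'
python3 -m jog '0 -0.25 0 0 0 0 -1;0 -0.5 0 0 0 0 -1;0 -0.75 0 0 0 0 -1;0 -0.92 0 0 0 0 -1;0 -0.92 0 0 0 0 -1'
python3 -m jog '0 -0.25 0 0 0 0 -1;0 -0.5 0 0 0 0 -1;0 -0.75 0 0 0 0 -1;0 -0.9 0 0 0 0 -1;0 -0.9 0 0 0 0 -1'
python3 -m jog '0 0 0 0 0 0.3 -1;0 0 0 0 0 0.6 -1;0 0 0 0 0 0.9 -1;0 0 0 0 0 1 -1;0 0 0 0 0 1 -1'|grep -v f
python3 -m jog '0 0 0 0 0 0.3 -1;0 0 0 0 0 0.6 -1;0 0 0 0 0 0.9 -1;0 0 0 0 0 1 -1;0 0 0 0 0 1 -1'|grep -v f
python3 -m jog '0 0 0 0 0 0.3 -1;0 0 0 0 0 0.6 -1;0 0 0 0 0 0.9 -1;0 0 0 0 0 1 -1;0 0 0 0 0 1 -1;0 0 0 0 0 1 -1'
python3 - <<'E'
from h import *
o=get_obs(); im=get_image("wrist"); cv2.imwrite("pics/w3.png",im[:,:,::-1]); print(o["ee_pos"],o["orientation"])
for n in ["station","roller","round_pad","square_pad"]: print(n,see("wrist",n,obs=o))
get_image("side")
for n in ["tin","canister","station","roller","round_pad","square_pad"]: print(n,see("side",n))
E
```

```text
t: 16.95
ee_pos: [444.0, 297.5, 66.6]
orientation: [0.039, 3.141, 0.0]
ft_force: [0.5, 0.1, 0.2]
width: 84.6
grasp_force: 0.0
t: 17.55
ee_pos: [444.1, 297.7, 247.3]
orientation: [0.039, 3.14, 0.002]
ft_force: [-0.3, 0.2, 0.1]
width: 87.6
grasp_force: 0.0
t: 18.05
ee_pos: [437.5, 110.1, 244.5]
orientation: [-0.045, -3.137, 0.003]
ft_force: [1.5, -0.9, 0.7]
width: 88.0
grasp_force: 0.0
t: 18.55
ee_pos: [434.0, -72.9, 245.0]
orientation: [-0.045, -3.139, 0.0]
ft_force: [0.1, 0.9, -1.8]
width: 87.7
grasp_force: 0.0
t: 19.05
ee_pos: [430.4, -252.1, 245.1]
orientation: [-0.044, -3.14, -0.001]
ft_force: [-1.9, -0.7, -0.3]
width: 87.5
grasp_force: 0.0
t: 19.55
ee_pos: [430.2, -248.2, 245.4]
orientation: [-0.849, -3.023, -0.002]
width: 87.7
t: 20.05
ee_pos: [430.2, -249.0, 245.9]
orientation: [-1.601, -2.702, -0.001]
width: 87.4
t: 20.65
ee_pos: [430.2, -249.8, 246.2]
orientation: [-2.243, -2.198, 0.0]
ft_force: [-0.1, -0.1, 0.7]
width: 87.9
grasp_force: 0.0
[ 430.20605748 -249.78395949  246.2177935 ] [-2.24332434e+00 -2.19847193e+00  5.50510965e-05]
station [(0.82, array([ 438.3, -309.3,    0.5]))]
roller []
round_pad []
square_pad [(0.74, array([545.8, -36.4,   8.2]))]
tin [(0.57, array([553. , 290.7,   7.6]))]
canister [(0.88, array([ 440.3, -161.3,    1.3])), (0.84, array([441.9, 291.2,   2.6])), (0.84, array([748.5,   8.6,   1.5])), (0.65, array([ 590.9, -178.7,   -3.3]))]
station [(0.65, array([ 443.6, -314.3,    0. ])), (0.39, array([393.9,  12.9,   3.1]))]
roller [(0.69, array([606. ,   4.2,  37.2]))]
round_pad [(0.56, array([546.3,  59.4,  11.8]))]
square_pad [(0.55, array([543.1, -40.3,   6.3]))]
```

View pics/w3.png

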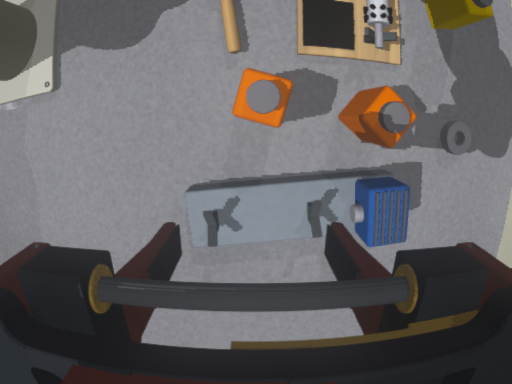

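```bash
python3 - <<'E'
from h import *
o=get_obs(); im=cv2.imread("pics/w3.png")
B=lambda p,z: back("wrist",p,z,o)[:2]
c=im[165:255,175:415]; cv2.imwrite("pics/w3c.png",cv2.resize(c,None,fx=3.3,fy=3.3,interpolation=cv2.INTER_CUBIC))
for k,z in(("tl",40),("tr",40),("bl",40),("br",40),("shaft",70)):
    p=dict(tl=(189,192),tr=(355,184),bl=(197,245),br=(330,238),shaft=(351,213))[k]; print(k,B(p,z).round(1))
E
```

```text
tl [ 343.  -276.5]
tr [ 573.  -270.7]
bl [ 347.5 -356. ]
br [ 540.7 -350.6]
shaft [ 559.3 -302.7]
```

View pics/w3c.png

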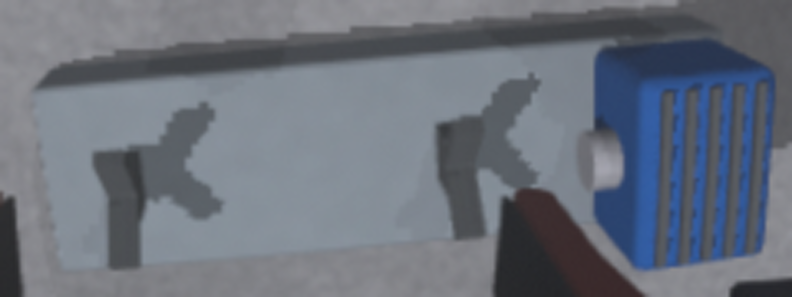

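```bash
python3 - <<'E'
from h import *
o=get_obs()
B=lambda p,z: back("wrist",(175+p[0]/3.3,165+p[1]/3.3),z,o)[:2]
tl,tr,bl,br=[B(p,40) for p in((37,89),(600,40),(62,269),(510,232))]
print(tl,tr,bl,br,"yaw",[(d[1]/d[0]).round(4) for d in(tr-tl,br-bl)], "width",(tl-bl))
r1,r2=[(B(a,82),B(b,82)) for a,b in(((117,153),(124,268)),((456,123),(468,238)))]
print(r1,r2); m1,m2=np.mean(r1,0),np.mean(r2,0); print("rests",m1,m2,"mid",(m1+m2)/2,"d",np.hypot(*(m2-m1)),"yaw",np.arctan2(*(m2-m1)[::-1]))
print("shaft end",B((580,155),70))
E
```

```text
[ 339.07558787 -276.36804199] [ 575.19994633 -260.93978408] [ 342.47755616 -358.41683244] [ 539.68540208 -346.23941326] yaw [np.float64(0.0653), np.float64(0.0617)] width [-3.4019683  82.04879045]
(array([ 377.70719414, -291.12503184]), array([ 377.00181339, -338.47594741])) (array([ 504.50553675, -282.71043008]), array([ 511.18566471, -329.66221675]))
rests [ 377.35450377 -314.80048962] [ 507.84560073 -306.18632341] mid [ 442.60005225 -310.49340652] d 130.7751132557928 yaw 0.065917799444658
shaft end [ 558.81176575 -301.25796076]
```

```bash

python3 -m jog '0.2 0.15 0 0 0 0 -1;0.4 0.3 0 0 0 0 -1;0.6 0.4 0 0 0 0 -1;0.66 0.43 0 0 0 0 -1;0.66 0.43 0 0 0 0 -1'|grep ee
python3 -m jog '0.2 0.15 0 0 0 0 -1;0.4 0.3 0 0 0 0 -1;0.6 0.4 0 0 0 0 -1;0.66 0.43 0 0 0 0 -1;0.66 0.43 0 0 0 0 -1;0.66 0.43 0 0 0 0 -1'
python3 - <<'E'
from h import *
o=get_obs(); im=get_image("wrist"); cv2.imwrite("pics/w4.png",im[:,:,::-1]); print(o["ee_pos"],o["orientation"])
for n in ["roller","round_pad","square_pad","tin","canister"]: print(n,see("wrist",n,obs=o))
c=im[60:290,150:400]; cv2.imwrite("pics/w4c.png",cv2.resize(c,None,fx=2.6,fy=2.6,interpolation=cv2.INTER_CUBIC)[:,:,::-1])
E
```

```text
ee_pos: [519.9, -119.2, 246.3]
t: 22.35
ee_pos: [607.8, 7.6, 246.2]
orientation: [-2.249, -2.193, 0.002]
ft_force: [-0.8, -0.9, 0.2]
width: 87.6
grasp_force: 0.0
[607.77044231   7.62764578 246.19334453] [-2.24934997e+00 -2.19270495e+00  1.98000197e-03]
roller [(0.71, array([611.3,  11.9,  37.9]))]
round_pad [(0.84, array([546.8,  65. ,  10.2]))]
square_pad [(0.63, array([545.1, -36.8,   7. ]))]
tin []
canister [(0.96, array([ 590.5, -173.9,   -1.3])), (0.84, array([745.5,  16.6,  -2. ]))]
```

View pics/w4c.png

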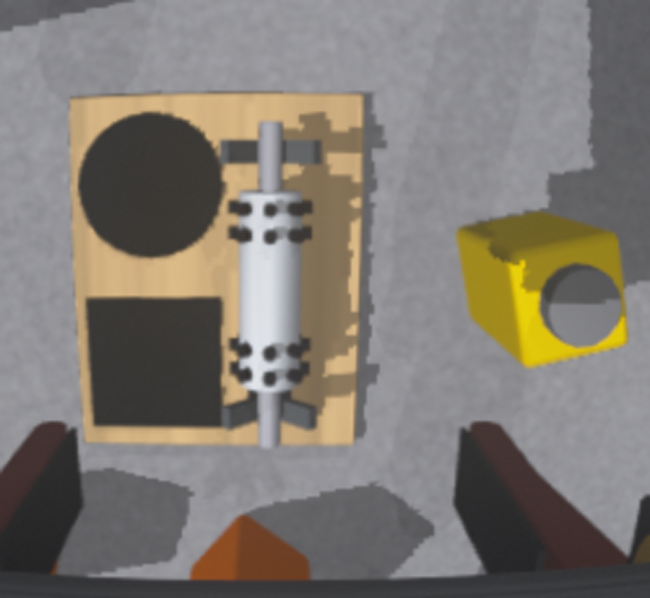

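```bash
cat > m4.py <<'E'
from h import *
o=get_obs(); im=cv2.imread("pics/w4.png")
C=lambda p:(150+p[0]/2.6,60+p[1]/2.6)
B=lambda p,z: back("wrist",C(p),z,o)[:2]
e1,e2=B((270,122),40),B((269.5,447),40); print("ends",e1,e2,"mid",(e1+e2)/2,"L",np.hypot(*(e1-e2)),"slope",(e1-e2)[0]/(e1-e2)[1])
b1,b2=B((270,192),40),B((271,390),40); print("barrel mid",(b1+b2)/2,np.hypot(*(b1-b2)))
g=(im.max(2)<80).astype(np.uint8); n,l=cv2.connectedComponents(g)
for s,nm in(((152,184),"round"),((155,362),"square")):
    u,v=map(int,C(s)); y,x=np.nonzero(l==l[v,u]); P=np.array([back("wrist",q,13,o)[:2] for q in zip(x,y)]).astype(np.float32)
    print(nm,P.mean(0),cv2.minAreaRect(P))
E
python3 m4.py; python3 -c "
from h import *
print(get_obs()['qpos'])"
```

```text
ends [612.83879838  92.83813163] [608.14244693 -78.39960413] mid [610.49062266   7.21926375] L 171.3021245204101 slope 0.02742591420148788
barrel mid [610.84192634   5.89201392] 103.61961641693912
round [547.40796  62.87506] ((547.24951171875, 62.67165756225586), (76.0477523803711, 75.48529052734375), 42.383697509765625)
square [544.6359   -35.848747] ((544.056396484375, -37.024864196777344), (73.27276611328125, 73.8996810913086), 88.07080078125)
[-6.03459006e-03  3.53329900e-01  1.62896925e+00 -1.32383015e-04
  1.15918332e+00  2.02756761e-02]
```

```bash

python3 -m jog '0 0.012 0.25 0 0 0 -1;0 0.012 0.5 0 0 0 -1;0 0.012 0.75 0 0 0 -1;0 0.012 0.85 0 0 0 -1;0 0.012 0.85 0 0 0 -1;0 0.012 0.85 0 0 0 -1'
python3 -c "
from h import *
print(row([610.5,7.5,12]),get_obs()['orientation'])"
```

```text
t: 23.25
ee_pos: [611.5, 8.9, 77.0]
orientation: [2.249, 2.193, 0.0]
ft_force: [-0.1, 0.5, 0.7]
width: 87.9
grasp_force: 0.0
[-0.0072 -0.0051  0.3251] [2.24916265e+00 2.19306613e+00 3.11048834e-04]
```

```bash

python3 -m jog '-0.005 0 0.12 0 0 0 -1;-0.005 0 0.22 0 0 0 -1;-0.005 0 0.29 0 0 0 -1;-0.005 0 0.325 0 0 0 -1;-0.005 0 0.325 0 0 0 -1;-0.005 0 0.325 0 0 0 -1'
python3 -m jog '0 0 0 0 0 0 1;0 0 0 0 0 0 1;0 0 0 0 0 0 1;0 0 0 0 0 0 1;0 0 0 0 0 0 1;0 0 0 0 0 0 1;0 0 0 0 0 0 1;0 0 0 0 0 0 1'
```

```text
t: 23.85
ee_pos: [611.9, 8.2, 12.4]
orientation: [2.248, 2.193, 0.002]
ft_force: [0.2, -0.0, -0.1]
width: 87.9
grasp_force: 0.0
t: 24.65
ee_pos: [608.4, 8.3, 10.9]
orientation: [-2.246, -2.191, 0.006]
ft_force: [-6.2, 0.6, 4.6]
width: 31.6
grasp_force: 30.0
```

```bash

python3 -m jog '0 0 -0.1 0 0 0 1;0 0 -0.25 0 0 0 1;0 0 -0.4 0 0 0 1;0 0 -0.55 0 0 0 1;0 0 -0.65 0 0 0 1;0 0 -0.65 0 0 0 1'
python3 -m jog '-0.15 -0.08 0 0 0 0 1;-0.3 -0.16 0 0 0 0 1;-0.45 -0.24 0 0 0 0 1;-0.6 -0.32 0 0 0 0 1;-0.75 -0.4 0 0 0 0 1;-0.81 -0.4 0 0 0 0 1;-0.81 -0.4 0 0 0 0 1'|grep -e ee -e gr
python3 -m jog '-0.15 -0.08 0 0 0 0 1;-0.3 -0.16 0 0 0 0 1;-0.45 -0.24 0 0 0 0 1;-0.6 -0.32 0 0 0 0 1;-0.75 -0.4 0 0 0 0 1;-0.81 -0.4 0 0 0 0 1;-0.81 -0.4 0 0 0 0 1'|grep -e ee -e gr
python3 -m jog '0 0 0 0 0 0.2 1;0 0 0 0 0 0.4 1;0 0 0 0 0 0.6 1;0 0 0 0 0 0.8 1;0 0 0 0 0 0.943 1;0 0 0 0 0 0.943 1'|grep -e ee -e gr
python3 -m jog '0 0 0 0 0 0.2 1;0 0 0 0 0 0.4 1;0 0 0 0 0 0.6 1;0 0 0 0 0 0.8 1;0 0 0 0 0 0.943 1;0 0 0 0 0 0.943 1'|grep -e ee -e gr
python3 -m jog '0 0 0 0 0 0.2 1;0 0 0 0 0 0.4 1;0 0 0 0 0 0.6 1;0 0 0 0 0 0.8 1;0 0 0 0 0 0.943 1;0 0 0 0 0 0.943 1;0 0 0 0 0 0.943 1'
python3 - <<'E'
from h import *
o=get_obs(); print(o["qpos"],o["orientation"],R.from_rotvec(o["orientation"]).as_matrix().round(3).tolist())
print(row([442,-311,100]))
im=get_image("scene"); print("scene",see("scene","roller")); 
get_image("side"); print("side",see("side","roller"))
im=get_image("wrist"); print("wrist",see("wrist","roller",obs=o),see("wrist","station",obs=o))
cv2.imwrite("pics/w5.png",cv2.resize(im[60:300,100:400],None,fx=2,fy=2)[:,:,::-1])
E
```

```text
t: 25.25
ee_pos: [612.6, 8.2, 143.9]
orientation: [2.247, 2.191, 0.005]
ft_force: [0.9, -0.4, -4.9]
width: 31.6
grasp_force: 30.0
ee_pos: [526.2, -152.9, 140.2]
grasp_force: 30.0
ee_pos: [443.8, -312.4, 141.0]
grasp_force: 30.0
ee_pos: [444.1, -310.0, 141.1]
grasp_force: 30.0
ee_pos: [443.7, -310.7, 141.2]
grasp_force: 30.0
t: 28.55
ee_pos: [443.3, -311.3, 141.4]
orientation: [-3.14, -0.109, 0.0]
ft_force: [-0.0, 0.6, -4.6]
width: 31.6
grasp_force: 30.0
[-6.34167791e-01  3.85501911e-01  1.86103150e+00  1.38770355e-04
  8.95243579e-01  8.67425373e-01] [-3.13951776e+00 -1.08539257e-01  1.21708349e-04] [[0.998, 0.069, -0.0], [0.069, -0.998, 0.0], [-0.0, -0.0, -1.0]]
[-0.0065 -0.0017  0.2068]
scene [(0.83, array([ 442.9, -307.6,  171.5]))]
side [(0.84, array([ 436.5, -314.5,  171.5]))]
wrist [] []
```

View pics/w5.png

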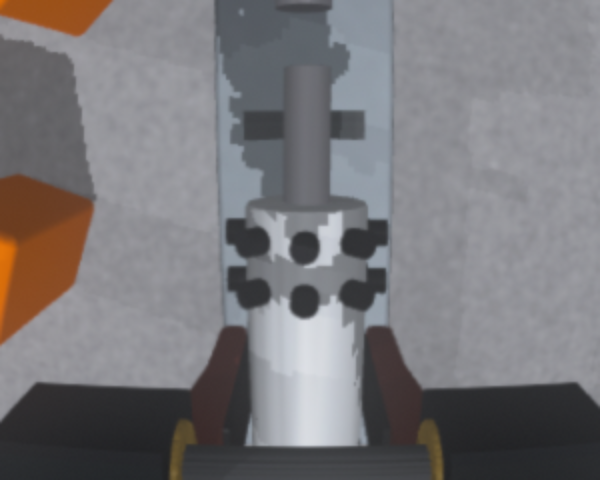

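```bash
python3 - <<'E'
from h import *
o=get_obs(); M=R.from_rotvec(o["orientation"]).as_matrix()
def L(p,z): 
    q=back("wrist",(100+p[0]/2,60+p[1]/2),z,o); return (M.T@(q-o["ee_pos"]))[:2].round(1)
print("rest top front/back",L((304,112),82),L((304,138),82),"shaft",L((303,10),70))
for z in(170,175,180): print("journal end",z,L((307,65),z+6),"barrel end upper edge",L((307,196),z+16), L((307,65),z))
print("rest ends",L((244,125),82),L((365,125),82))
E
```

```text
rest top front/back [72.7 -1.6] [62.2 -1.6] shaft [116.5  -2. ]
journal end 170 [84.2 -0.7] barrel end upper edge [53.1 -0.7] [84.7 -0.7]
journal end 175 [83.8 -0.7] barrel end upper edge [53.8 -0.8] [84.3 -0.7]
journal end 180 [83.4 -0.7] barrel end upper edge [54.6 -0.8] [83.9 -0.7]
rest ends [ 67.7 -25.7] [67.6 22.9]
```

```bash

python3 -m jog '0 -0.004 0.15 0 0 0 1;0 -0.004 0.3 0 0 0 1;0 -0.004 0.42 0 0 0 1;0 -0.004 0.47 0 0 0 1;0 -0.004 0.47 0 0 0 1;0 -0.004 0.47 0 0 0 1'
python3 -m jog '0 0 0.01 0 0 0 1;0 0 0.015 0 0 0 1;0 0 0.015 0 0 0 1;0 0 0.015 0 0 0 1'
```

```text
t: 29.5
ee_pos: [443.6, -311.3, 48.2]
orientation: [3.139, 0.102, 0.001]
ft_force: [0.4, -0.5, -3.9]
width: 30.9
grasp_force: 30.0
t: 29.9
ee_pos: [443.2, -311.1, 44.9]
orientation: [3.14, 0.102, 0.001]
ft_force: [0.8, -0.0, -4.0]
width: 31.3
grasp_force: 30.0
```

```bash

python3 -m jog '0 0 0.005 0 0 0 1;0 0 0.01 0 0 0 1;0 0 0.015 0 0 0 1;0 0 0.015 0 0 0 1;0 0 0.015 0 0 0 1'
```

```text
t: 30.4
ee_pos: [443.0, -311.0, 41.5]
orientation: [3.14, 0.102, 0.0]
ft_force: [-0.3, -0.2, -3.7]
width: 31.8
grasp_force: 30.0
```

```bash

python3 -m jog '0 0 0.004 0 0 0 1;0 0 0.008 0 0 0 1;0 0 0.008 0 0 0 1'
python3 -m jog '0 0 0.004 0 0 0 1;0 0 0.008 0 0 0 1;0 0 0.008 0 0 0 1'|grep -e ee -e ft
```

```text
t: 30.7
ee_pos: [443.2, -311.2, 40.9]
orientation: [3.139, 0.103, 0.001]
ft_force: [-2.9, 0.6, 9.4]
width: 31.0
grasp_force: 30.0
ee_pos: [443.3, -311.2, 40.7]
ft_force: [-6.8, 5.2, 24.7]
```

```bash

python3 -m jog '0 0 -0.006 0 0 0 1;0 0 -0.006 0 0 0 1;0 0 -0.006 0 0 0 -1;0 0 -0.006 0 0 0 -1;0 0 -0.006 0 0 0 -1;0 0 -0.006 0 0 0 -1;0 0 -0.006 0 0 0 -1;0 0 -0.006 0 0 0 -1'
python3 -m jog '0 0 -0.1 0 0 0 -1;0 0 -0.3 0 0 0 -1;0 0 -0.55 0 0 0 -1;0 0 -0.8 0 0 0 -1;0 0 -0.95 0 0 0 -1;0 0 -0.95 0 0 0 -1;0 0 -0.95 0 0 0 -1'
python3 - <<'E'
from h import *
o=get_obs()
im=get_image("scene"); print("scene",see("scene","roller"),see("scene","station")); 
get_image("side"); print("side",see("side","roller"),see("side","station"))
iw=get_image("wrist"); print("wrist",see("wrist","roller",obs=o),see("wrist","station",obs=o))
a=cv2.resize(iw[40:300,150:350],None,fx=2,fy=2); b=cv2.resize(im[150:280,60:160],(400,520),interpolation=cv2.INTER_CUBIC)
cv2.imwrite("pics/w6.png",np.hstack([a,b])[:,:,::-1]); np.save("w6o.npy",np.r_[o["ee_pos"],o["orientation"]])
E
```

```text
t: 31.8
ee_pos: [443.0, -310.9, 39.4]
orientation: [-3.14, -0.101, 0.0]
ft_force: [0.3, 0.8, -0.1]
width: 75.8
grasp_force: 0.0
t: 32.5
ee_pos: [443.0, -310.9, 229.7]
orientation: [3.139, 0.101, 0.001]
ft_force: [-0.5, 0.5, -0.1]
width: 87.5
grasp_force: 0.0
scene [(0.9, array([ 438.3, -309.1,   71.4]))] [(0.81, array([ 444. , -314.1,    3.5]))]
side [(0.63, array([ 439.4, -312.4,   71.3])), (0.3, array([392.7,  10.3,   2.6]))] [(0.91, array([ 444.6, -315.8,    2.3]))]
wrist [(0.79, array([ 442.8, -308.3,   69.9]))] [(0.63, array([ 4.408e+02, -3.118e+02,  4.000e-01]))]
```

View pics/w6.png

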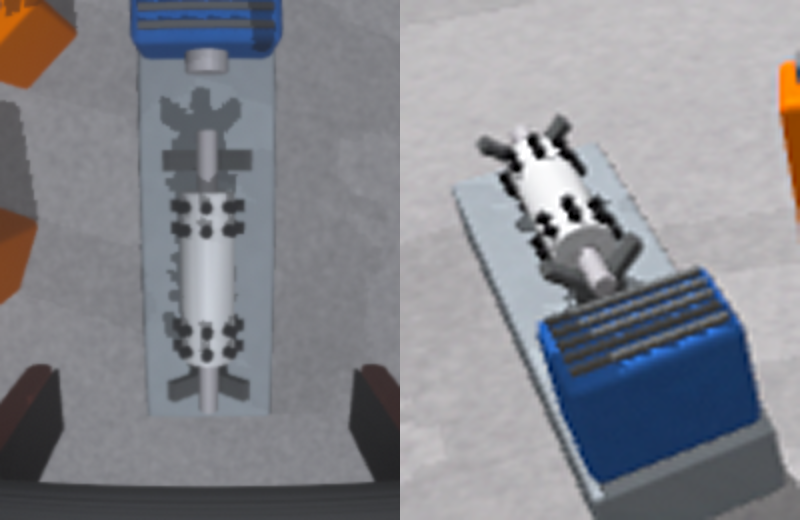

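The roller lies in both V rests. I'll check its centring along the axis with numbers, from rest rows 160 and 386 and journal ends 130 and 412.

```bash
python3 - <<'E'
from h import *
w=np.load("w6o.npy"); o=dict(ee_pos=w[:3],orientation=w[3:]); M=R.from_rotvec(w[3:]).as_matrix()
def L(p,z): 
    q=back("wrist",(150+p[0]/2,40+p[1]/2),z,o); return (M.T@(q-o["ee_pos"]))[:2].round(1)
print("rests",L((206,160),82),L((208,386),82),"journal ends",L((207,130),70),L((208,412),70),"shaft end",L((207,72),70))
print("barrel ends",L((207,193),70),L((207,365),70),"bed end",L((208,413),40))
E
```

```text
rests [68.4 -0.6] [-63.7   0.5] journal ends [85.4 -0.1] [-86.5   0.6] shaft end [119.  -0.]
barrel ends [49.3 -0.1] [-54.8  -0. ] bed end [-101.2    0.8]
```

```bash

python3 -m jog '0.02 -0.25 0 0 0 0 -1;0.035 -0.5 0 0 0 0 -1;0.05 -0.76 0 0 0 0 -1;0.05 -0.76 0 0 0 0 -1'|grep ee
python3 -m jog '0.02 -0.25 0 0 0 0 -1;0.035 -0.5 0 0 0 0 -1;0.05 -0.76 0 0 0 0 -1;0.05 -0.76 0 0 0 0 -1'|grep ee
python3 -m jog '0.02 -0.25 0 0 0 0 -1;0.035 -0.5 0 0 0 0 -1;0.05 -0.76 0 0 0 0 -1;0.05 -0.76 0 0 0 0 -1'|grep ee
python3 -m jog '0.02 -0.25 0 0 0 0.17 -1;0.035 -0.5 0 0 0 0.17 -1;0.05 -0.76 0 0 0 0.17 -1;0.05 -0.76 0 0 0 0.17 -1;0.05 -0.76 0 0 0 0.17 -1'
python3 - <<'E'
from h import *
o=get_obs(); print(R.from_rotvec(o["orientation"]).as_matrix()[:2,0],o["qpos"])
iw=get_image("wrist"); cv2.imwrite("pics/w7.png",iw[:,:,::-1])
for n in["canister","tin","side_tray"]: print(n,see("wrist",n,obs=o))
print(row([444,297.5,67],obs=o))
E
```

```text
ee_pos: [442.2, -154.3, 229.1]
ee_pos: [443.3, -2.4, 229.5]
ee_pos: [444.3, 149.7, 229.6]
t: 34.65
ee_pos: [444.2, 297.9, 229.0]
orientation: [3.14, -0.036, -0.001]
ft_force: [-0.5, 0.2, -0.2]
width: 87.8
grasp_force: 0.0
[ 0.99973303 -0.0231008 ] [ 5.68938688e-01  2.60577470e-01  1.80506935e+00 -7.46616581e-04
  1.07694376e+00  2.16319185e+00]
canister [(0.94, array([ 443.8, -154.9,   -0.9])), (0.66, array([446.7, 296.3,   5. ])), (0.65, array([ 768. , -197.5,    2.8])), (0.53, array([ 5.910e+02, -1.757e+02, -5.000e-01]))]
tin [(0.86, array([552. , 293.9,   5.8]))]
side_tray [(0.87, array([503. , 294.1,   1.6]))]
[-4.000e-04  1.100e-03  8.098e-01]
```

```bash

python3 -m jog '0 0 0.25 0 0 0 -1;0 0 0.5 0 0 0 -1;0 0 0.7 0 0 0 -1;0 0 0.8 0 0 0 -1;0 0 0.8 0 0 0 -1;0 0 0.8 0 0 0 -1'
python3 -m jog '0 0 0 0 0 0 1;0 0 0 0 0 0 1;0 0 0 0 0 0 1;0 0 0 0 0 0 1;0 0 0 0 0 0 1;0 0 0 0 0 0 1;0 0 0 0 0 0 1'
```

```text
t: 35.45
ee_pos: [444.2, 297.7, 70.0]
orientation: [3.141, -0.04, -0.0]
ft_force: [0.6, 0.7, 0.2]
width: 87.6
grasp_force: 0.0
t: 36.15
ee_pos: [444.0, 298.6, 70.0]
orientation: [-3.141, 0.038, -0.001]
ft_force: [-1.2, -1.6, 7.0]
width: 55.6
grasp_force: 30.0
```

```bash

python3 -m jog '0 0 -0.1 0 0 0 1;0 0 -0.2 0 0 0 1;0 0 -0.35 0 0 0 1;0 0 -0.35 0 0 0 1'|grep -e ee -e wid
python3 -m jog '0.05 0.15 0 0 0 0 1;0.1 0.3 0 0 0 0 1;0.15 0.45 0 0 0 0 1;0.2 0.6 0 0 0 0 1;0.25 0.75 0 0 0 0 1;0.27 0.84 0 0 0 0 1;0.27 0.84 0 0 0 0 1'|grep -e ee -e wid
python3 -m jog '0.05 0.15 0 0 0 0 1;0.1 0.3 0 0 0 0 1;0.15 0.45 0 0 0 0 1;0.2 0.6 0 0 0 0 1;0.25 0.75 0 0 0 0 1;0.27 0.84 0 0 0 0 1;0.27 0.84 0 0 0 0 1;0.27 0.84 0 0 0 0 1'
python3 - <<'E'
from h import *
o=get_obs(); print(row([544.4,-39.6,82],obs=o)); get_image("wrist")
for n in["round_pad","square_pad","canister"]: print(n,see("wrist",n,obs=o))
get_image("scene")
for n in["round_pad","square_pad","canister"]: print(n,see("scene",n))
E
```

```text
ee_pos: [445.4, 299.6, 142.1]
width: 56.0
ee_pos: [492.8, 127.0, 137.8]
width: 55.9
t: 38.05
ee_pos: [542.7, -39.5, 138.4]
orientation: [-3.141, 0.039, 0.003]
ft_force: [-0.7, -0.1, -4.5]
width: 55.9
grasp_force: 30.0
[0.0093 0.0006 0.2818]
round_pad [(0.88, array([547.2,  61.7,  12.9])), (0.55, array([545.2, -36.6,   8.1]))]
square_pad [(0.95, array([544.6, -36.1,   9.2]))]
canister [(0.81, array([ 7.461e+02,  1.130e+01, -6.000e-01])), (0.77, array([ 592.1, -173.9,   -1.6])), (0.67, array([ 442.2, -155.1,    1.1])), (0.62, array([545.1, -43.1,  74.8]))]
round_pad [(0.74, array([543.9,  60.7,   7.7]))]
square_pad []
canister [(0.84, array([ 439.3, -152.7,   -5.5])), (0.66, array([ 589.2, -173.6,   -0.8])), (0.6, array([537.2, -43.2,  73.1])), (0.44, array([ 440.7, -305.5,   72.2])), (0.25, array([ 442.9, -312.1,   -1.3]))]
```

```bash

python3 -m jog '0.008 -0.003 0.1 0 0 0 1;0.008 -0.003 0.2 0 0 0 1;0.008 -0.003 0.27 0 0 0 1;0.008 -0.003 0.285 0 0 0 1;0.008 -0.003 0.285 0 0 0 1;0.008 -0.003 0.285 0 0 0 1'
python3 -m jog '0 0 0.007 0 0 0 1;0 0 0.014 0 0 0 1;0 0 0.014 0 0 0 1'|grep -e ee -e ft
```

```text
t: 39.05
ee_pos: [545.7, -39.6, 83.1]
orientation: [3.141, -0.038, 0.002]
ft_force: [0.4, -0.3, -5.0]
width: 56.0
grasp_force: 30.0
ee_pos: [545.2, -39.6, 79.9]
ft_force: [-1.1, -0.1, -4.5]
```

```bash

python3 -m jog '0 0 0.005 0 0 0 1;0 0 0.01 0 0 0 1;0 0 0.01 0 0 0 1'|grep -e ee -e ft
```

```text
ee_pos: [545.2, -39.6, 78.1]
ft_force: [-0.7, 0.5, 1.1]
```

```bash

python3 -m jog '0 0 0.002 0 0 0 1;0 0 0.002 0 0 0 -1;0 0 0.002 0 0 0 -1;0 0 0.002 0 0 0 -1;0 0 0.002 0 0 0 -1;0 0 -0.1 0 0 0 -1;0 0 -0.35 0 0 0 -1;0 0 -0.65 0 0 0 -1'|grep -e ee -e ft
python3 -m jog '0 0 0 0 0 0 -1;0.01 -0.25 0 0 0 0 -1;0.01 -0.5 0 0 0 0 -1;0.01 -0.75 0 0 0 0 -1;0.01 -0.84 0 0 0 0 -1;0.01 -0.84 0 0 0 0 -1'|grep -e ee
python3 -m jog '0.01 -0.25 0 0 0 0 -1;0.01 -0.5 0 0 0 0 -1;0.01 -0.75 0 0 0 0 -1;0.01 -0.84 0 0 0 0 -1;0.01 -0.84 0 0 0 0 -1;0.01 -0.84 0 0 0 0 -1'
python3 - <<'E'
from h import *
o=get_obs(); iw=get_image("wrist"); cv2.imwrite("pics/w8.png",iw[:,:,::-1])
print(row([555,296.5,67],obs=o))
for n in["tin","canister","square_pad","round_pad"]: print(n,see("wrist",n,obs=o))
m=outline_of("tin","wrist"); 
if m:
    hsv=cv2.cvtColor(iw,cv2.COLOR_RGB2HSV); mm=m[0]["mask"]; b=mm&(hsv[...,2]>np.percentile(hsv[...,2][mm],60)); y,x=np.nonzero(b)
    n,l,s,c=cv2.connectedComponentsWithStats(b.astype(np.uint8)); i=1+np.argmax(s[1:,4]); print(s[i],c[i],"lid",back("wrist",c[i],120,o))
E
```

```text
ee_pos: [544.1, -39.5, 198.1]
ft_force: [0.4, -1.0, 0.4]
ee_pos: [550.8, 130.8, 197.0]
t: 41.65
ee_pos: [557.0, 294.8, 197.0]
orientation: [3.14, -0.038, -0.002]
ft_force: [-0.3, -1.1, 0.2]
width: 87.9
grasp_force: 0.0
[-0.0095 -0.0091  0.6499]
tin [(0.85, array([553.7, 293. ,   3.3]))]
canister [(0.98, array([545.6, -43.8,  14.3])), (0.81, array([ 445.5, -155.7,    0.7])), (0.63, array([747.6,  14.3,  -1.9]))]
square_pad [(0.68, array([543.7, -35.5,   8.8])), (0.51, array([546.2,  60.4,  14.1]))]
round_pad [(0.95, array([544.5,  63.9,  13.2]))]
[233 168  52  54 986] [259.21298174 184.74137931] lid [568.64146188 289.70340856 120.        ]
```

```bash
python3 - <<'E'
from h import *
o=get_obs(); g=cv2.GaussianBlur(cv2.imread("pics/w8.png",0),(3,3),0).astype(float)
t=np.linspace(0,2*np.pi,40,endpoint=False)
def samp(cx,cy,r):
    v=[]
    for a in t:
        p=proj("wrist",[cx+r*np.cos(a),cy+r*np.sin(a),120],o); 
        v.append(cv2.getRectSubPix(g.astype(np.float32),(1,1),tuple(map(float,p)))[0,0])
    return np.array(v)
best=[]
for cx in range(540,572,2):
    for cy in range(284,308,2):
        best.append((np.median(np.abs(samp(cx,cy,27.5)-samp(cx,cy,32.5))),cx,cy))
best.sort(reverse=True); print(best[:8])
E
```

```text
[(np.float32(97.00817), 556, 294), (np.float32(89.746445), 556, 296), (np.float32(84.464325), 558, 294), (np.float32(81.2871), 554, 294), (np.float32(69.32206), 554, 296), (np.float32(67.85286), 558, 296), (np.float32(62.146786), 556, 292), (np.float32(55.77627), 554, 292)]
```

```bash

python3 -m jog '-0.013 -0.006 0.2 0 0 0 -1;-0.013 -0.006 0.4 0 0 0 -1;-0.013 -0.006 0.55 0 0 0 -1;-0.013 -0.006 0.64 0 0 0 -1;-0.013 -0.006 0.64 0 0 0 -1;-0.013 -0.006 0.64 0 0 0 -1'
python3 -m jog '0 0 0 0 0 0 1;0 0 0 0 0 0 1;0 0 0 0 0 0 1;0 0 0 0 0 0 1;0 0 0 0 0 0 1;0 0 0 0 0 0 1;0 0 0 0 0 0 1'
python3 -m jog '0 0 -0.1 0 0 0 1;0 0 -0.2 0 0 0 1;0 0 -0.35 0 0 0 1;0 0 -0.35 0 0 0 1;0 0 -0.35 0 0 0 1'
```

```text
t: 42.55
ee_pos: [555.0, 297.3, 70.1]
orientation: [-3.141, 0.039, -0.0]
ft_force: [1.1, 0.6, -0.5]
width: 87.7
grasp_force: 0.0
t: 43.25
ee_pos: [555.2, 297.4, 70.4]
orientation: [-3.141, 0.038, -0.001]
ft_force: [-0.7, -3.7, 6.2]
width: 60.6
grasp_force: 29.9
t: 43.75
ee_pos: [554.4, 297.6, 139.1]
orientation: [-3.141, 0.038, 0.0]
ft_force: [-0.7, 0.5, -5.5]
width: 60.0
grasp_force: 29.8
```

```bash

python3 -m jog '0 0.15 0 0 0 0 1;0 0.3 0 0 0 0 1;0 0.45 0 0 0 0 1;0 0.6 0 0 0 0 1;0 0.75 0 0 0 0 1;0 0.9 0 0 0 0 1;0 0.9 0 0 0 0 1'|grep ee
python3 -m jog '-0.003 0.15 0 0 0 0 1;-0.003 0.285 0 0 0 0 1;-0.003 0.285 0 0 0 0 1;-0.003 0.285 0.1 0 0 0 1;-0.003 0.285 0.2 0 0 0 1;-0.003 0.285 0.27 0 0 0 1;-0.003 0.285 0.27 0 0 0 1;-0.003 0.285 0.27 0 0 0 1'
python3 -c "
from h import *
print(row([548,60.5,80]))"
```

```text
ee_pos: [548.3, 114.4, 137.3]
t: 45.25
ee_pos: [548.1, 61.1, 85.2]
orientation: [3.141, -0.038, -0.002]
ft_force: [-0.3, 0.2, -3.8]
width: 60.0
grasp_force: 29.9
[-0.0002  0.0029  0.0261]
```

```bash

python3 -m jog '0 0.003 0.01 0 0 0 1;0 0.003 0.02 0 0 0 1;0 0.003 0.026 0 0 0 1;0 0.003 0.026 0 0 0 1'|grep -e ee -e ft
python3 -m jog '0 0 0.004 0 0 0 1;0 0 0.008 0 0 0 1;0 0 0.008 0 0 0 1'|grep -e ee -e ft
```

```text
ee_pos: [548.3, 60.0, 80.6]
ft_force: [0.3, -0.1, -4.3]
ee_pos: [548.2, 60.0, 78.8]
ft_force: [0.2, 0.4, -4.5]
```

```bash

python3 -m jog '0 0 0.004 0 0 0 1;0 0 0.006 0 0 0 1;0 0 0.006 0 0 0 1'|grep -e ee -e ft
```

```text
ee_pos: [548.9, 59.9, 78.5]
ft_force: [-1.5, -0.8, 4.9]
```

```bash

python3 -m jog '0 0 0 0 0 0 -1;0 0 0 0 0 0 -1;0 0 0 0 0 0 -1;0 0 0 0 0 0 -1;0 0 0 0 0 0 -1;0 0 -0.1 0 0 0 -1;0 0 -0.35 0 0 0 -1;0 0 -0.6 0 0 0 -1'|grep -e ee -e ft
python3 -m jog '0 0.25 -0.2 0 0 0 -1;0 0.25 -0.4 0 0 0 -1;0 0.25 -0.5 0 0 0 -1;0 0.25 -0.5 0 0 0 -1'|grep -e ee
cat > m9.py <<'E'
from h import *
o=get_obs(); iw=get_image("wrist"); cv2.imwrite("pics/w9.png",iw[:,:,::-1])
for n in["tin","canister","square_pad","round_pad"]: print(n,see("wrist",n,obs=o))
for c in("scene","side"):
    get_image(c)
    for n in["tin","canister","square_pad","round_pad","roller","brush","collar","spray_can"]: print(c,n,see(c,n)[:4])
g=cv2.GaussianBlur(cv2.imread("pics/w9.png",0),(3,3),0).astype(np.float32)
def score(P,Q):
    S=lambda X:np.array([cv2.getRectSubPix(g,(1,1),tuple(map(float,proj("wrist",p,o))))[0,0] for p in X]); return np.median(np.abs(S(P)-S(Q)))
t=np.linspace(0,2*np.pi,40,endpoint=False); circ=lambda x,y,r,z:[[x+r*np.cos(a),y+r*np.sin(a),z] for a in t]
def fit(nm,r,z,x0,y0):
    b=sorted(((score(circ(x,y,r-2.5,z),circ(x,y,r+2.5,z)),x,y) for x in range(x0-12,x0+13,2) for y in range(y0-12,y0+13,2)),reverse=True)[:3]; print(nm,b)
fit("lid",30,128,548,60); fit("cap",18,133,545,-39)
E
python3 m9.py
```

```text
ee_pos: [547.3, 59.9, 198.1]
ft_force: [1.2, 0.2, 0.1]
ee_pos: [549.0, 9.6, 301.3]
tin [(0.91, array([544.8,  56.7,  13.4]))]
canister [(0.93, array([ 591.7, -175. ,    2.2])), (0.93, array([ 445.7, -160.1,   -1.1])), (0.87, array([547. , -43.6,  15.1])), (0.61, array([747.9,  12.3,  -1.5]))]
square_pad []
round_pad [(0.21, array([545.6,  57.5,  10.2]))]
scene tin [(0.84, array([549.2,  58.9,  16.1]))]
scene canister [(0.96, array([ 5.880e+02, -1.718e+02,  1.000e-01])), (0.95, array([ 443.9, -156. ,   -4.2])), (0.8, array([544.7, -38.7,  13.7])), (0.58, array([741.2,  10.8,   2.1]))]
scene square_pad [(0.54, array([538.8, -35.5,   7.9]))]
scene round_pad [(0.69, array([543.2,  62.5,   9.1])), (0.25, array([543.1, -39.5,  13.1]))]
scene roller [(0.64, array([ 765.4, -199.6,   -5.3])), (0.58, array([ 443. , -305.2,   71.1]))]
scene brush [(0.83, array([390.5,  12.6,   2.2]))]
scene collar [(0.66, array([ 766.1, -196.7,   -6. ]))]
scene spray_can [(0.93, array([748.7, 196.7,   2.6]))]
side tin [(0.87, array([547.3,  56. ,  16.1]))]
side canister [(0.89, array([ 591.6, -177.3,   -3. ])), (0.77, array([545.4, -43.1,  11.6])), (0.58, array([749.8,  11.5,  -1.9])), (0.56, array([ 444.3, -156.7,    2. ]))]
side square_pad [(0.72, array([544. , -41.6,   7.9]))]
side round_pad [(0.9, array([547.9,  59.1,   9.8]))]
side roller [(0.93, array([ 442.3, -314.3,   66.7]))]
side brush [(0.7, array([394.1,  10.2,   3.4])), (0.18, array([ 7.514e+02,  1.951e+02, -1.000e-01]))]
side collar [(0.57, array([ 762.5, -199.9,   -2.7]))]
side spray_can [(0.87, array([752.2, 197.8,   0.8]))]
lid [(np.float32(57.219666), 548, 58), (np.float32(54.29921), 548, 60), (np.float32(54.05313), 550, 58)]
cap [(np.float32(67.402115), 547, -39), (np.float32(65.97218), 545, -39), (np.float32(64.676384), 547, -37)]
```

All the measurements agree. The tin is at about (546,59) against its pad at (547,60), and the canister at about (544,-39) against its pad at (544,-40). The roller sits in the rests, the bystanders have not moved and the gripper is clear.

```bash
python3 -c "
from workcell import *
print(get_obs()['t'],close_job())"
```

```text
the job is handed in; nothing more can be done
48.6 None
```

The job is handed in at 48.6 s. By my own measurements the roller is in both V rests and the tin and canister stand within a few millimetres of their pad centres, but `close_job()` gave no verdict, so I can't confirm it passed.

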